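# Unload the rotary table and lay the pallet layer

### The arm

A 6-joint arm with a two-finger parallel gripper is mounted at the origin on the work surface. World frame = base frame: x ahead of the robot, y to its left, z up, the work surface at z = 0. Lengths are in mm, angles in rad, forces in N, time in s.
With the tool pointing down it reaches from about 350 to 975 mm from the base axis. Payload 7.1 kg.
Tool frame: the origin (TCP) lies between the finger pads; the fingertips stand 14 mm ahead of it and the grasp point (between the pads) lies 5 mm behind it; z points along the fingers, y is the direction in which the jaws open and shut (so a half turn about z gives the same grasp; the last joint's range is limited). The gripper opens to 88 mm and grips with 3 to 60 N. Pads are 20 mm wide; open, the fingers measure 115 mm over their backs; the gripper's body (75 mm by 178 mm) begins 61 mm behind the grasp point.
Start: joints at [-1.128, 0.423, 1.63, -0, 1.089, -0.019], TCP at [278.489, -559.507, 236.675] pointing down, gripper open.
Joint ranges: [-3, 3], [-0.9, 2.11], [0.09, 2.58], [-1.31, 4.45], [0.11, 2.69], [-2.54, 2.54]. Speed limits (rad/s): [2.39, 2.39, 3.01, 3.14, 3.14, 3.14].

### API

Orientations are given as a rotation vector (axis times angle).
In Python, from workcell import get_obs, get_image, calibration, close_job, regions_of, place_of gives the robot as it stands.
- The arm moves only by the tool move_arm, never from a script. Its argument "deltas" is a list of rows, each a list of 5 numbers: the closure in counts, from 0 (fully open) to 255 (shut), then the shift along the tool's x, y, z in m, then the turn about the tool's z in rad. In form: [[grip, x, y, z, roll], ...]. A call has 1 to 5 rows; each row is the pose to reach, as a shift and turn from the pose commanded when the call began, along the tool's axes at that moment; what a row does not reach only later rows make up. A row lasts 1/12 s, in which the tool goes at most 41.7 mm and 7.16 degrees, less where a joint would pass 70% of its speed; a pose out of reach is approached as far as the arm can. A call with a gripper value outside its range is refused whole. The fingers move at their own pace and stop on an object; the grip force is fixed at half the most. Time passes only in rows, so rows that repeat a pose let the fingers close. It gives the time, the measured TCP pose, the force and the opening at its end, in the units of the state.
- get_obs(): the state, without advancing time (a new reading comes with each control period).
- get_image(name): name is "side" or "top" or "wrist"; returns the picture (384x512x3 uint8, blue, green, red); there is no depth.
- calibration(name): a dict with "intrinsics" (3x3 intrinsics, pixels), "distortion" ([k1, k2, p1, p2, k3] as OpenCV has them; the pictures are not rectified), "world_to_cam" (4x4, takes a point from world to camera coordinates); the wrist camera has in their place "hand_eye" (4x4, takes a point from camera to tool coordinates, whose origin is the TCP and whose axes are the flange's). Camera axes: x right, y down, z forward; pixel columns grow to the right and rows downward; lengths in mm; the calibration is good to about 2 mm. A picture is of the moment at which its call begins: read the wrist's pose just before it. calibration takes no time and is no camera call.
- close_job(): hands the job in, once; it reports no verdict.
Trained networks look in the newest picture that a camera, given by its name, has taken for a name from the list of things; names that differ only in an ending like _2 or _b are one class to them, and where a whole thing is asked for, a point or a joint stands for the part that bears it (a point fixed in the world has none). Each returns a list of dicts, best first, with "conf" (0 to 1); they miss things now and then, are a little off and sometimes report something else, mostly with a low value. They report only what shows in the picture. A call takes as long as a camera call.
- regions_of(camera, name): "region" (384x512 bool, what is visible of it).
- place_of(camera, name): "location" ([x, y, z] in mm, in world coordinates, good to about 4 mm: a listed point, or the origin of a listed thing).
The state is a dict: "t": time; "qpos": joint angles; "qvel": joint speeds; "joint_torque": joint torques, N m; "ee_pos": TCP position; "orientation": TCP orientation; "ft_force": force on the tool from outside, world axes, zero at the start; "moment": the same for the moment, N m; "width": finger opening in mm.
Only numpy, scipy, OpenCV 4.12 (cv2) and the standard library are available. Lean on these libraries where they do the work, as an engineer would, in place of code of your own. Each camera call takes 0.05 s, during which the arm holds its last target.

### The job

Clear the finished pine boxes off the rotary table: turn it by its pins, station by station with the detent clicked in, to bring each box to the open cut-out at the front of the clear guard, lift the box out there by its handle and set it on the pallet slab. Lay the boxes as one interlocking layer, each flat, squarely within a pencilled place: fill both places of the row of two, and put the rest in the row of three, any places. Leave the table clicked in at a station and the other things on the bench where they are.

Things in the scene. Friction and masses are not known exactly. Their poses are not given: they have to be found in the camera images.
- box1: One of the identical lidded pine boxes (3 or 4 present, others absent), 96 x 64 x 40 mm (x, y, z), on its lid a centred batten handle 66 mm long (along x), 18 mm wide, 28 mm high: 68 mm tall in all. Origin: centre of the underside, z up. 0.15 to 0.31 kg. Starts on the rotary table, not at the front, long axis about radial, centre about 130 mm from the hub axis.
- box2: One of the identical lidded pine boxes (3 or 4 present, others absent), 96 x 64 x 40 mm (x, y, z), on its lid a centred batten handle 66 mm long (along x), 18 mm wide, 28 mm high: 68 mm tall in all. Origin: centre of the underside, z up. 0.15 to 0.31 kg. Starts on the rotary table, not at the front, long axis about radial, centre about 130 mm from the hub axis.
- box3: One of the identical lidded pine boxes (3 or 4 present, others absent), 96 x 64 x 40 mm (x, y, z), on its lid a centred batten handle 66 mm long (along x), 18 mm wide, 28 mm high: 68 mm tall in all. Origin: centre of the underside, z up. 0.15 to 0.31 kg. Starts on the rotary table, not at the front, long axis about radial, centre about 130 mm from the hub axis.
- box4: One of the identical lidded pine boxes (3 or 4 present, others absent), 96 x 64 x 40 mm (x, y, z), on its lid a centred batten handle 66 mm long (along x), 18 mm wide, 28 mm high: 68 mm tall in all. Origin: centre of the underside, z up. 0.15 to 0.31 kg. Starts on the rotary table, not at the front, long axis about radial, centre about 130 mm from the hub axis.
- box5: One of the identical lidded pine boxes (3 or 4 present, others absent), 96 x 64 x 40 mm (x, y, z), on its lid a centred batten handle 66 mm long (along x), 18 mm wide, 28 mm high: 68 mm tall in all. Origin: centre of the underside, z up. 0.15 to 0.31 kg. Starts on the rotary table, not at the front, long axis about radial, centre about 130 mm from the hub axis.
- dial_base: Fixed base of the rotary table, 400 x 400 mm, origin on the bench under the hub axis; its -x side, the front, faces the robot. Corner posts carry a flat clear guard sheet of the same size, 128 to 133 mm above the bench, open only in a front cut-out (y -120 to 120, x -200 to -65 mm). Boxes pass under it; they can be lifted out only at the cut-out. The hub passes through the guard.
- dial (a joint): Angle (rad) of the round table (398 mm across, top 50 mm above the bench, rim 18 mm high, 140 mm drum in the middle 25 mm high); starts near 0, grows CLOCKWISE seen from above. Six stations: a detent holds it at each multiple of 1.047, 0 to 5.236, and if let go within 0.35 rad it snaps in. Stops at -0.25 and 5.5; it may turn back. Takes about 7 N at a pin. At 0 the box places are 1 to 5 clockwise steps from the front; the front is empty.
- load_spot (a point): Fixed point on the table's top (50 mm above the bench) at the middle of the front station, in the guard's cut-out, 130 mm from the hub axis: a box whose station is clicked in at the front stands about here.
- dial_pin0 (a point): Top centre of one of three upright round black pins on the turning handle, 14 mm across, 45 mm high (from 150 to 195 mm above the bench), 45 mm from the hub axis, 120 degrees apart, turning with the table. Pinch or push one along its circle to turn the table.
- dial_pin1 (a point): Top centre of one of three upright round black pins on the turning handle, 14 mm across, 45 mm high (from 150 to 195 mm above the bench), 45 mm from the hub axis, 120 degrees apart, turning with the table. Pinch or push one along its circle to turn the table.
- dial_pin2 (a point): Top centre of one of three upright round black pins on the turning handle, 14 mm across, 45 mm high (from 150 to 195 mm above the bench), 45 mm from the hub axis, 120 degrees apart, turning with the table. Pinch or push one along its circle to turn the table.
- slab: Fixed wooden pallet slab, 205 x 250 mm (x, y), 20 mm high, origin at the centre of its underside. Five pencilled rectangles on top mark the places of one interlocking layer.
- pair0 (a point): Centre, on the slab's top, of a marked place of the row of TWO (104 x 72 mm outline): the box's long axis lies along the slab's y, either way round.
- pair1 (a point): Centre, on the slab's top, of a marked place of the row of TWO (104 x 72 mm outline): the box's long axis lies along the slab's y, either way round.
- three0 (a point): Centre, on the slab's top, of a marked place of the row of THREE (104 x 72 mm outline): the box's long axis lies along the slab's x, either way round.
- three1 (a point): Centre, on the slab's top, of a marked place of the row of THREE (104 x 72 mm outline): the box's long axis lies along the slab's x, either way round.
- three2 (a point): Centre, on the slab's top, of a marked place of the row of THREE (104 x 72 mm outline): the box's long axis lies along the slab's x, either way round.
- glue: Bystander, leave alone: white glue bottle, 56 mm across, 150 mm tall. Origin: centre of its underside.
- sanding_block: Bystander, leave alone: cork sanding block 110 x 65 x 29 mm. Origin: centre of its underside.
- pencil_pot: Bystander, leave alone: metal pot, 72 mm across, 90 mm tall. Origin: centre of its underside.
- offcut: Bystander, leave alone: wooden offcut 160 x 45 x 20 mm. Origin: centre of its underside.
- screw_jar: Bystander, leave alone: glass jar, 70 mm across, 80 mm tall. Origin: centre of its underside.

How it is judged (in metres and radians):
On the way:
1. the rotary table has been indexed on by at least one station (value of joint dial above 0.95 rad), for 0.2 s.
At the end, for the whole second after the job is handed in: Every box present stands flat and at rest on the slab, its centre within 12 mm of a marked place's centre and its long axis within 0.12 rad of that place's; both places of the row of two are filled; the rotary table rests within 0.15 rad of a detent (((horizontal distance between box1 and pair0 below 0.012 m and angle between the x axis of box1 and the y axis of slab, either way round below 0.12 rad) or (horizontal distance between box1 and pair1 below 0.012 m and angle between the x axis of box1 and the y axis of slab, either way round below 0.12 rad) or (horizontal distance between box1 and three0 below 0.012 m and angle between the x axis of box1 and the x axis of slab, either way round below 0.12 rad) or (horizontal distance between box1 and three1 below 0.012 m and angle between the x axis of box1 and the x axis of slab, either way round below 0.12 rad) or (horizontal distance between box1 and three2 below 0.012 m and angle between the x axis of box1 and the x axis of slab, either way round below 0.12 rad)) and z of box1 in the frame of pair0 between -0.004 and 0.006 m and angle between each of box1, box2, box3, box4, box5's own z axis and vertical below 0.08 rad and linear speed of each of box1, box2, box3, box4, box5 below 0.03 m/s and ((horizontal distance between box2 and pair0 below 0.012 m and angle between the x axis of box2 and the y axis of slab, either way round below 0.12 rad) or (horizontal distance between box2 and pair1 below 0.012 m and angle between the x axis of box2 and the y axis of slab, either way round below 0.12 rad) or (horizontal distance between box2 and three0 below 0.012 m and angle between the x axis of box2 and the x axis of slab, either way round below 0.12 rad) or (horizontal distance between box2 and three1 below 0.012 m and angle between the x axis of box2 and the x axis of slab, either way round below 0.12 rad) or (horizontal distance between box2 and three2 below 0.012 m and angle between the x axis of box2 and the x axis of slab, either way round below 0.12 rad)) and z of box2 in the frame of pair0 between -0.004 and 0.006 m and ((horizontal distance between box3 and pair0 below 0.012 m and angle between the x axis of box3 and the y axis of slab, either way round below 0.12 rad) or (horizontal distance between box3 and pair1 below 0.012 m and angle between the x axis of box3 and the y axis of slab, either way round below 0.12 rad) or (horizontal distance between box3 and three0 below 0.012 m and angle between the x axis of box3 and the x axis of slab, either way round below 0.12 rad) or (horizontal distance between box3 and three1 below 0.012 m and angle between the x axis of box3 and the x axis of slab, either way round below 0.12 rad) or (horizontal distance between box3 and three2 below 0.012 m and angle between the x axis of box3 and the x axis of slab, either way round below 0.12 rad)) and z of box3 in the frame of pair0 between -0.004 and 0.006 m and ((horizontal distance between box4 and pair0 below 0.012 m and angle between the x axis of box4 and the y axis of slab, either way round below 0.12 rad) or (horizontal distance between box4 and pair1 below 0.012 m and angle between the x axis of box4 and the y axis of slab, either way round below 0.12 rad) or (horizontal distance between box4 and three0 below 0.012 m and angle between the x axis of box4 and the x axis of slab, either way round below 0.12 rad) or (horizontal distance between box4 and three1 below 0.012 m and angle between the x axis of box4 and the x axis of slab, either way round below 0.12 rad) or (horizontal distance between box4 and three2 below 0.012 m and angle between the x axis of box4 and the x axis of slab, either way round below 0.12 rad)) and z of box4 in the frame of pair0 between -0.004 and 0.006 m and ((horizontal distance between box5 and pair0 below 0.012 m and angle between the x axis of box5 and the y axis of slab, either way round below 0.12 rad) or (horizontal distance between box5 and pair1 below 0.012 m and angle between the x axis of box5 and the y axis of slab, either way round below 0.12 rad) or (horizontal distance between box5 and three0 below 0.012 m and angle between the x axis of box5 and the x axis of slab, either way round below 0.12 rad) or (horizontal distance between box5 and three1 below 0.012 m and angle between the x axis of box5 and the x axis of slab, either way round below 0.12 rad) or (horizontal distance between box5 and three2 below 0.012 m and angle between the x axis of box5 and the x axis of slab, either way round below 0.12 rad)) and z of box5 in the frame of pair0 between -0.004 and 0.006 m and ((horizontal distance between box1 and pair0 below 0.012 m and angle between the x axis of box1 and the y axis of slab, either way round below 0.12 rad) or (horizontal distance between box2 and pair0 below 0.012 m and angle between the x axis of box2 and the y axis of slab, either way round below 0.12 rad) or (horizontal distance between box3 and pair0 below 0.012 m and angle between the x axis of box3 and the y axis of slab, either way round below 0.12 rad) or (horizontal distance between box4 and pair0 below 0.012 m and angle between the x axis of box4 and the y axis of slab, either way round below 0.12 rad) or (horizontal distance between box5 and pair0 below 0.012 m and angle between the x axis of box5 and the y axis of slab, either way round below 0.12 rad)) and ((horizontal distance between box1 and pair1 below 0.012 m and angle between the x axis of box1 and the y axis of slab, either way round below 0.12 rad) or (horizontal distance between box2 and pair1 below 0.012 m and angle between the x axis of box2 and the y axis of slab, either way round below 0.12 rad) or (horizontal distance between box3 and pair1 below 0.012 m and angle between the x axis of box3 and the y axis of slab, either way round below 0.12 rad) or (horizontal distance between box4 and pair1 below 0.012 m and angle between the x axis of box4 and the y axis of slab, either way round below 0.12 rad) or (horizontal distance between box5 and pair1 below 0.012 m and angle between the x axis of box5 and the y axis of slab, either way round below 0.12 rad)) and (value of joint dial between -0.15 and 0.15 rad or value of joint dial between 0.897198 and 1.1972 rad or value of joint dial between 1.9444 and 2.2444 rad or value of joint dial between 2.99159 and 3.29159 rad or value of joint dial between 4.03879 and 4.33879 rad or value of joint dial between 5.08599 and 5.38599 rad) and velocity of joint dial between -0.1 and 0.1 rad/s); the robot touches nothing.
It fails at once if a bystander moved by more than 50 mm (distance of any of glue, sanding_block, pencil_pot, offcut, screw_jar from where it was at the start of the episode above 0.05 m).
Of box1, box2, box3, box4, box5 only 3 to 4 are there at a start; the rules pass over those that are not, and their reading is None.
At some moment in a run one of box1, box2, box3, box4, box5 may be knocked a few centimetres aside while the robot is not near it.
Once in a run the grip may slacken for a moment while it holds something.
It also fails if it takes over 210 s, if anything falls off the work surface, if the arm or the gripper's body presses on something with over 40 N, if the wrist force passes 120 N, or if a joint passes its speed limit or range.

## Working session

There is one attempt and no reset: what is moved stays moved. The work goes in short steps, Python scripts to look and compute and a tool call to move; the robot and the scene stay as the last step left them, time stands still between calls to the robot, and variables do not carry over. Pictures are saved under pics/ and viewed, and the job is handed in when it is done.

Besides the shell and the picture viewer there is one more tool, called after "Emit:" by a JSON object that holds its "op" and its "data", one argument or row to a line. move_arm: Moves the arm, as the interface text tells. Its arguments: {"type":"object","properties":{"deltas":{"type":"array","items":{"type":"array","items":{"type":"number"}}}},"required":["deltas"]}

```bash
ls; mkdir -p pics
python3 - <<'E'
from workcell import *
import cv2, numpy as np
o=get_obs(); print({k:np.round(v,3).tolist() if not isinstance(v,float) else v for k,v in o.items()})
for c in ['side','top','wrist']:
    im=get_image(c); cv2.imwrite(f'pics/{c}0.png',im); print(c,{k:np.round(v,2).tolist() for k,v in calibration(c).items()})
E
```

```text
pics
{'t': 0.0, 'qpos': [-1.128, 0.424, 1.631, -0.0, 1.089, -0.019], 'qvel': [0.0, 0.001, -0.001, -0.002, -0.0, 0.0], 'joint_torque': [-0.002, -54.463, -27.367, 0.064, 0.023, -0.0], 'ee_pos': [278.265, -559.058, 235.906], 'orientation': [-3.057, -0.719, 0.0], 'ft_force': [0.04, -0.06, -0.698], 'moment': [0.025, 0.029, -0.003], 'width': 87.7585818381015}
side {'intrinsics': [[380.87, 0.0, 255.58], [0.0, 380.87, 197.97], [0.0, 0.0, 1.0]], 'distortion': [-0.13, 0.0, 0.0, 0.0, 0.0], 'world_to_cam': [[0.79, -0.62, -0.02, -489.62], [-0.33, -0.39, -0.86, 302.78], [0.53, 0.68, -0.51, 1032.89], [0.0, 0.0, 0.0, 1.0]]}
top {'intrinsics': [[473.71, 0.0, 256.13], [0.0, 473.71, 189.73], [0.0, 0.0, 1.0]], 'distortion': [-0.13, 0.0, 0.0, 0.0, 0.0], 'world_to_cam': [[-0.0, -1.0, -0.02, -16.2], [-0.99, 0.0, -0.15, 601.65], [0.15, 0.02, -0.99, 1413.39], [0.0, 0.0, 0.0, 1.0]]}
wrist {'intrinsics': [[277.44, 0.0, 254.9], [0.0, 277.44, 194.43], [0.0, 0.0, 1.0]], 'distortion': [-0.01, 0.0, 0.0, 0.0, 0.0], 'hand_eye': [[0.0, -0.95, -0.3, 85.1], [1.0, 0.0, 0.0, -0.01], [-0.0, -0.3, 0.95, -148.96], [0.0, 0.0, 0.0, 1.0]]}
```

View pics/top0.png

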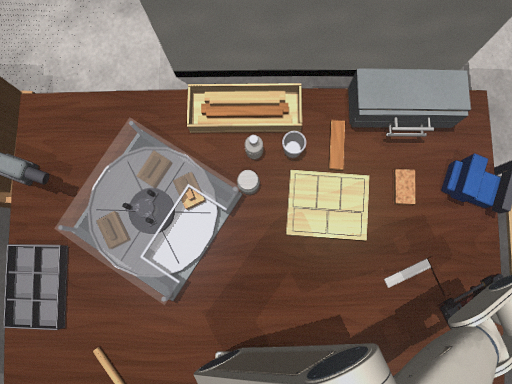

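View pics/side0.png

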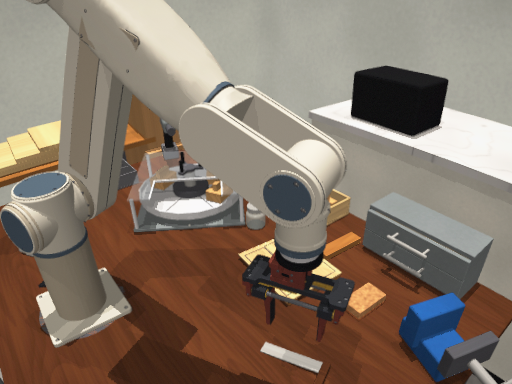

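Run:
```python
from workcell import *
import numpy as np
for c in ['top','side']:
  for n in ['box1','dial_base','dial','load_spot','dial_pin0','slab','pair0','three0','glue','pencil_pot','screw_jar','offcut','sanding_block']:
    try: print(c,n,[(round(r['conf'],2),np.round(r['location'],0).tolist()) for r in place_of(c,n)])
    except Exception as e: print(c,n,e)
```

```text
top box1 [(0.76, [597.0, 186.0, 55.0])]
top dial_base [(0.77, [534.0, 304.0, 2.0])]
top dial it knows: box, dial_base, dial_pin, glue, load_spot, offcut, pair, pencil_pot, sanding_block, screw_jar, slab, three
top load_spot [(0.6, [463.0, 198.0, 48.0]), (0.32, [734.0, -12.0, -2.0])]
top dial_pin0 [(0.82, [573.0, 281.0, 190.0]), (0.71, [540.0, 347.0, 194.0]), (0.65, [497.0, 279.0, 189.0]), (0.27, [734.0, -14.0, -3.0])]
top slab [(0.81, [555.0, -247.0, 1.0]), (0.28, [630.0, 14.0, 2.0])]
top pair0 [(0.87, [508.0, -186.0, 20.0]), (0.59, [502.0, -292.0, 17.0])]
top three0 [(0.97, [588.0, -317.0, 18.0]), (0.87, [600.0, -174.0, 21.0]), (0.78, [599.0, -247.0, 13.0]), (0.26, [752.0, -279.0, 0.0])]
top glue [(0.64, [734.0, -12.0, -3.0])]
top pencil_pot [(0.82, [739.0, -133.0, -1.0])]
top screw_jar [(0.64, [632.0, 12.0, 0.0])]
top offcut [(0.97, [755.0, -278.0, 3.0])]
top sanding_block [(0.94, [614.0, -484.0, -1.0])]
side box1 [(0.57, [478.0, 418.0, 50.0]), (0.54, [667.0, 295.0, 52.0]), (0.53, [602.0, 189.0, 50.0])]
side dial_base [(0.7, [539.0, 301.0, -0.0]), (0.61, [628.0, 6.0, 3.0])]
side dial it knows: box, dial_base, dial_pin, glue, load_spot, offcut, pair, pencil_pot, sanding_block, screw_jar, slab, three
side load_spot [(0.63, [462.0, 192.0, 50.0])]
side dial_pin0 [(0.73, [578.0, 279.0, 195.0]), (0.73, [539.0, 351.0, 195.0]), (0.7, [501.0, 283.0, 193.0])]
side slab [(0.31, [499.0, -292.0, 23.0])]
side pair0 [(0.77, [511.0, -188.0, 22.0]), (0.69, [499.0, -291.0, 24.0])]
side three0 [(0.73, [607.0, -170.0, 21.0]), (0.69, [590.0, -316.0, 18.0]), (0.16, [538.0, 350.0, 194.0])]
side glue []
side pencil_pot []
side screw_jar [(0.66, [629.0, 7.0, 0.0])]
side offcut [(0.68, [756.0, -273.0, 0.0])]
side sanding_block [(0.87, [613.0, -484.0, -1.0])]
```

```bash
python3 - <<'E'
import cv2, numpy as np
im=cv2.imread('pics/top0.png')
a=cv2.resize(im[110:310,50:250],(600,600),interpolation=cv2.INTER_CUBIC); cv2.imwrite('pics/c1.png',a)
a=cv2.resize(im[160:250,275:385],(770,600),interpolation=cv2.INTER_CUBIC); cv2.imwrite('pics/c2.png',a)
E
cat > h.py <<'E'
from workcell import *
import numpy as np, cv2
from scipy.spatial.transform import Rotation as R
def state():
    o=get_obs(); r=R.from_rotvec(o['orientation']); return o,np.array(o['ee_pos']),r
def yaw(r): # world angle of tool x
    x=r.as_matrix()[:,0]; return np.arctan2(x[1],x[0])
def go(x=None,y=None,z=None,yw=None,tgt=None):
    """delta tool coords (m,rad) to world target TCP mm, yaw of tool x"""
    o,p,r=state(); t=p.copy()
    for i,v in enumerate((x,y,z)):
        if v is not None:t[i]=v
    d=r.as_matrix().T@(t-p)/1000
    dr=0
    if yw is not None:
        dr=-(yw-yaw(r)); dr=(dr+np.pi/2)%np.pi-np.pi/2
    return np.round(d,4),round(dr,3)
def cam(name,o=None):
    c=calibration(name); K=c['intrinsics'];D=np.array(c['distortion'])
    if name!='wrist': W=np.array(c['world_to_cam'])
    else:
        if o is None:o=get_obs()
        T=np.eye(4);T[:3,:3]=R.from_rotvec(o['orientation']).as_matrix();T[:3,3]=o['ee_pos']
        W=np.linalg.inv(T@np.array(c['hand_eye']))
    return np.array(K),D,W
def proj(pts,c):
    K,D,W=c; q=cv2.projectPoints(np.array(pts,float).reshape(-1,1,3),cv2.Rodrigues(W[:3,:3])[0],W[:3,3],K,D)[0]; return q.reshape(-1,2)
def back(px,z,c):
    K,D,W=c; u=cv2.undistortPoints(np.array(px,float).reshape(-1,1,2),K,D).reshape(-1,2)
    d=np.c_[u,np.ones(len(u))]@W[:3,:3]; o=-W[:3,:3].T@W[:3,3]
    return o+d*((z-o[2])/d[:,2])[:,None]
def shot(name,tag):
    o=get_obs(); im=get_image(name); cv2.imwrite(f'pics/{tag}.png',im); return im,cam(name,o)
E
```

```text
(no output)
```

View pics/c1.png

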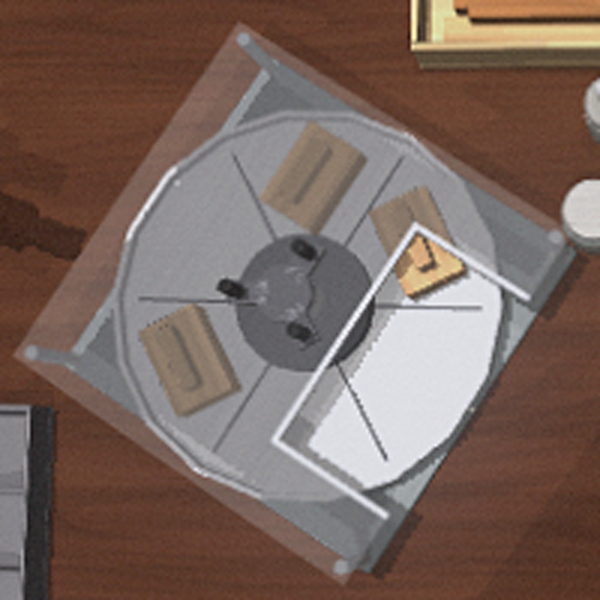

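View pics/c2.png

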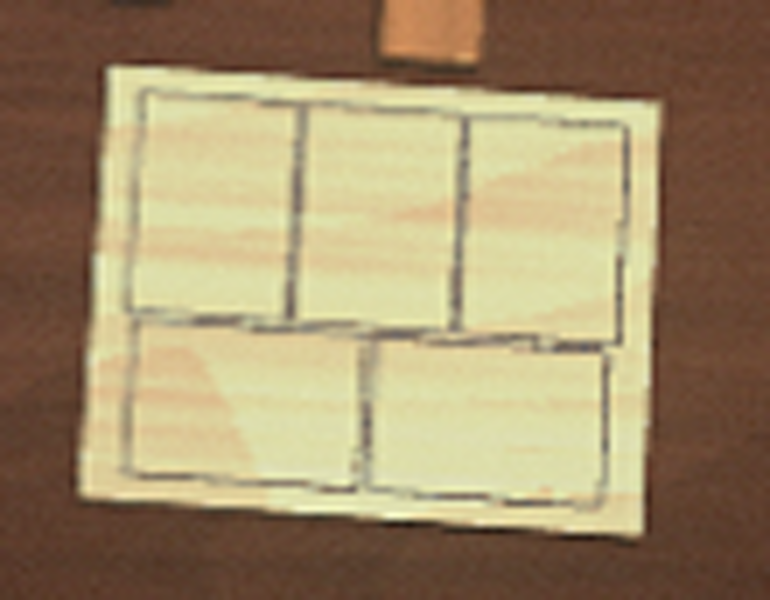

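Run:
```python
from h import *
im=cv2.imread('pics/top0.png'); c=cam('top')
cr=np.array([[110,67],[661,103],[640,535],[80,497]],float)/[7,6.667]+[275,160]-0.45
p=back(cr,20,c); print(np.round(p,1)); print('ctr',p.mean(0)); 
e=p-np.roll(p,-1,0); print(np.linalg.norm(e,axis=1))
for v in ( p[0]-p[1], p[3]-p[2]): print('y dir ang',np.arctan2(v[1],v[0])-np.pi/2)
for v in ( p[0]-p[3], p[1]-p[2]): print('x dir ang',np.arctan2(v[1],v[0]))
# pencilled outline corners three-left TL, three-right TR, BR ; pair BL, BR
q=np.array([[141,90],[627,124],[617,344],[128,312],[132,318],[606,350],[600,505],[125,473]],float)/[7,6.667]+[275,160]-.45
print(np.round(back(q,20,c),1))
# hub: network est.
pn=np.array([[575.5,280,193],[539.5,349,194],[499,281,191]]);print(pn.mean(0), np.linalg.norm((pn-pn.mean(0))[:,:2],axis=1), np.degrees(np.arctan2(*(pn-pn.mean(0))[:,1::-1].T)))
```

```text
[[ 669.4 -125.4   20. ]
 [ 651.2 -374.6   20. ]
 [ 447.1 -357.9   20. ]
 [ 466.4 -109.7   20. ]]
ctr [ 558.51559214 -241.89441776   20.        ]
[249.80222415 204.767433   248.9084402  203.68791745]
y dir ang -0.07312448873765143
y dir ang -0.07743843378197557
x dir ang -0.07737677890694548
x dir ang -0.0817306391654779
[[ 658.3 -139.3   20. ]
 [ 641.1 -358.7   20. ]
 [ 536.5 -350.4   20. ]
 [ 552.7 -132.    20. ]
 [ 549.9 -133.7   20. ]
 [ 533.7 -345.4   20. ]
 [ 461.2 -340.4   20. ]
 [ 477.4 -129.7   20. ]]
[538.         303.33333333 192.66666667] [44.16666667 45.69129506 44.94193785] [ -31.8907918    88.11869823 -150.20240871]
```

Run:
```python
from h import *
print(go(540,-245,340,1.494))
```

```text
(array([ 0.3742, -0.165 , -0.1033]), np.float64(-1.032))
```

Emit:
{"op": "move_arm", "data": {
  "deltas": [
    [0, 0.374, -0.165, -0.103, -1.03],
    [0, 0.374, -0.165, -0.103, -1.03],
    [0, 0.374, -0.165, -0.103, -1.03],
    [0, 0.374, -0.165, -0.103, -1.03],
    [0, 0.374, -0.165, -0.103, -1.03]
  ]
}}

```text
t: 1.77
ee_pos: [408.4, -402.7, 288.1]
orientation: [2.684, 1.632, 0.0]
ft_force: [0.8, -1.0, -0.3]
width: 87.8
```

Run:
```python
from h import *
print(state()[1],yaw(state()[2]),go(540,-245,340,1.494))
```

```text
[ 408.42409679 -402.65783518  288.13247371] 1.0924456140858227 (array([ 0.2005,  0.0442, -0.0519]), np.float64(-0.402))
```

Emit:
{"op": "move_arm", "data": {
  "deltas": [
    [0, 0.2, 0.044, -0.052, -0.4],
    [0, 0.2, 0.044, -0.052, -0.4],
    [0, 0.2, 0.044, -0.052, -0.4],
    [0, 0.2, 0.044, -0.052, -0.4],
    [0, 0.2, 0.044, -0.052, -0.4]
  ]
}}

```text
t: 2.18
ee_pos: [538.8, -248.0, 339.6]
orientation: [2.31, 2.128, 0.0]
ft_force: [0.5, -0.1, -0.0]
width: 87.8
```

Emit:
{"op": "move_arm", "data": {
  "deltas": [
    [0, 0, 0, 0, 0],
    [0, 0, 0, 0, 0],
    [0, 0, 0, 0, 0]
  ]
}}

```text
t: 2.43
ee_pos: [537.4, -249.8, 338.5]
orientation: [-2.312, -2.127, 0.001]
ft_force: [-0.7, -0.2, -1.0]
width: 87.7
```

Run:
```python
from h import *
print(state()[1],yaw(state()[2]))
im,c=shot('wrist','w1')
for n in ['pair0','three0','slab']:
  for r in place_of('wrist',n): print(n,round(r['conf'],2),np.round(r['location'],1))
```

```text
[ 537.40746788 -249.77122835  338.49936569] 1.4875362571970727
pair0 0.7 [ 508.3 -185.3   19.1]
pair0 0.59 [ 501.6 -289.6   17.3]
three0 0.96 [ 595.9 -246.2   14. ]
three0 0.89 [ 603.6 -170.1   14.5]
three0 0.6 [ 591.  -317.7   22.8]
slab 0.94 [ 559.4 -243.    -2.7]
```

View pics/w1.png

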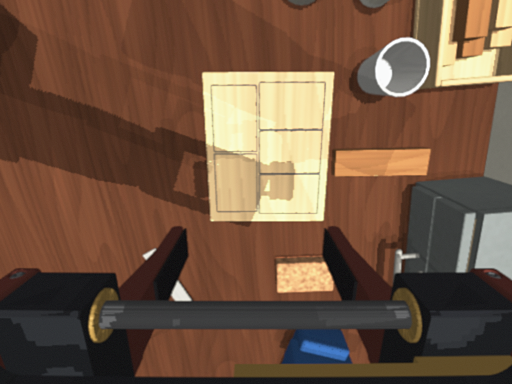

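Run:
```python
from h import *
im=cv2.imread('pics/w1.png'); c=cam('wrist')
a=cv2.resize(im[60:235,190:350],(640,600),interpolation=cv2.INTER_CUBIC);cv2.imwrite('pics/c3.png',a)
p=back([[203,72.5],[334,71.5],[324,221],[211,221]],20,c)
print(p.round(1),p.mean(0))
# pencilled outline: quad fit model
```

```text
[[ 468.6 -109.9   20. ]
 [ 671.7 -125.7   20. ]
 [ 653.4 -376.5   20. ]
 [ 447.9 -359.    20. ]] [ 560.37095943 -242.7844672    20.        ]
```

View pics/c3.png

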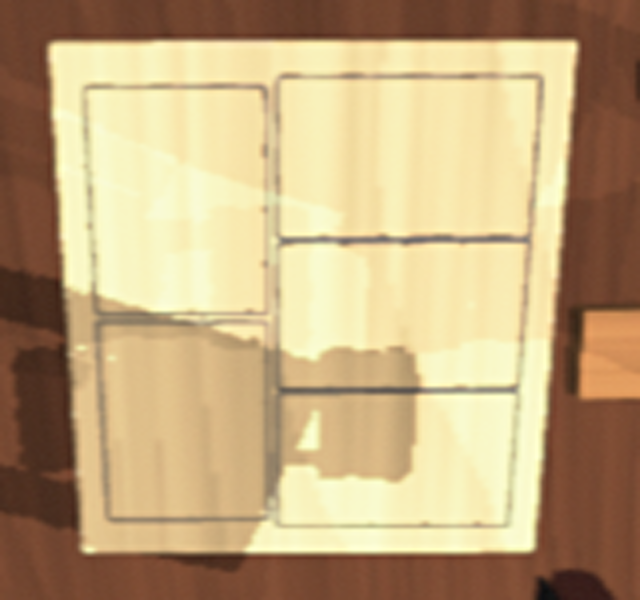

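Run:
```python
from h import *
c=cam('wrist')
f=lambda q: back(np.array(q,float)/[4,3.4286]+[190,60]-.4,20,c)
S={'pair0':[(85,88),(266,88),(267,313),(97,313)],'pair1':[(97,323),(268,323),(270,519),(108,519)],
'three0':[(279,77),(542,77),(530,238),(279,240)],'three1':[(279,241),(530,240),(519,388),(279,390)],'three2':[(279,391),(519,389),(510,524),(279,524)]}
for k,q in S.items():
    p=f(q); print(k,p.mean(0).round(1),np.linalg.norm(p-np.roll(p,1,0),axis=1).round(0))
# model: slab center (559.5,-242.4), yaw -.077
y=-.077; Rm=np.array([[np.cos(y),-np.sin(y)],[np.sin(y),np.cos(y)]])
for k,l in {'pair0':(-53,53.5),'pair1':(-53,-53.5),'t0':(38.,74),'t1':(38,0),'t2':(38,-74)}.items(): print(k,(Rm@l+[559.5,-242.4]).round(1))
```

```text
pair0 [ 509.6 -184.    20. ] [103.  71. 103.  72.]
pair1 [ 501. -292.   20.] [103.  72. 103.  73.]
three0 [ 603.3 -171.8   20. ] [ 73. 103.  72. 103.]
three1 [ 597.5 -245.1   20. ] [ 73. 103.  73. 104.]
three2 [ 591.8 -318.1   20. ] [ 72. 104.  73. 104.]
pair0 [ 510.8 -185. ]
pair1 [ 502.5 -291.7]
t0 [ 603.1 -171.5]
t1 [ 597.4 -245.3]
t2 [ 591.7 -319.1]
```

Run:
```python
from h import *
print(go(539.5,348.5,280,1.536))
```

```text
(array([ 0.5974, -0.0487,  0.0585]), np.float64(-0.051))
```

Emit:
{"op": "move_arm", "data": {
  "deltas": [
    [100, 0.597, -0.049, 0.058, -0.05],
    [100, 0.597, -0.049, 0.058, -0.05],
    [100, 0.597, -0.049, 0.058, -0.05],
    [100, 0.597, -0.049, 0.058, -0.05],
    [100, 0.597, -0.049, 0.058, -0.05]
  ]
}}

```text
t: 3.05
ee_pos: [537.5, -41.9, 318.5]
orientation: [-2.262, -2.18, 0.0]
ft_force: [0.8, 0.3, -0.8]
width: 57.8
```

Run:
```python
from h import *
print(go(539.5,348.5,280,1.536))
```

```text
(array([ 0.3902, -0.0123,  0.0385]), np.float64(-0.002))
```

Emit:
{"op": "move_arm", "data": {
  "deltas": [
    [100, 0.385, -0.014, 0.038, 0],
    [100, 0.385, -0.014, 0.038, 0],
    [100, 0.385, -0.014, 0.038, 0],
    [100, 0.385, -0.014, 0.038, 0],
    [100, 0.385, -0.014, 0.038, 0]
  ]
}}

```text
t: 3.47
ee_pos: [537.5, 165.7, 298.1]
orientation: [2.261, 2.181, -0.0]
ft_force: [0.7, 0.1, 0.3]
width: 53.1
```

Emit:
{"op": "move_arm", "data": {
  "deltas": [
    [100, 0.183, -0.005, 0.018, 0],
    [100, 0.183, -0.005, 0.018, 0],
    [100, 0.183, -0.005, 0.018, 0],
    [100, 0.183, -0.005, 0.018, 0],
    [100, 0.183, -0.005, 0.018, 0]
  ]
}}

```text
t: 3.88
ee_pos: [538.8, 351.2, 279.5]
orientation: [-2.257, -2.184, -0.0]
ft_force: [-0.4, -0.0, -0.4]
width: 53.1
```

Run:
```python
from h import *
print(state()[1],yaw(state()[2]))
im,c=shot('wrist','w2')
for r in place_of('wrist','dial_pin0'): print(round(r['conf'],2),np.round(r['location'],1))
print(go(539.5,348.5,172,1.536))
```

```text
[538.79314667 351.24762806 279.45149706] 1.537733137689439
0.98 [574.9 276.3 197.1]
0.78 [539.  346.7 195.8]
0.56 [496.5 280.1 192.9]
(array([-0.001 ,  0.0008,  0.1073]), np.float64(0.003))
```

View pics/w2.png

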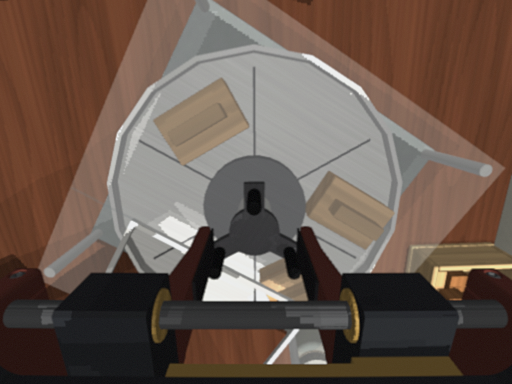

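Emit:
{"op": "move_arm", "data": {
  "deltas": [
    [100, -0.002, 0, 0.04, 0],
    [100, -0.003, 0, 0.08, 0],
    [100, -0.003, 0, 0.107, 0],
    [220, -0.003, 0, 0.107, 0],
    [220, -0.003, 0, 0.107, 0]
  ]
}}

```text
t: 4.4
ee_pos: [538.7, 342.7, 172.6]
orientation: [-2.261, -2.181, 0.005]
ft_force: [0.1, -0.6, -0.4]
width: 43.5
```

Emit:
{"op": "move_arm", "data": {
  "deltas": [
    [230, 0, 0, 0, 0],
    [230, 0, 0, 0, 0],
    [230, 0, 0, 0, 0],
    [230, 0, 0, 0, 0]
  ]
}}

```text
t: 4.73
ee_pos: [539.1, 345.3, 175.2]
orientation: [-2.259, -2.183, -0.003]
ft_force: [-12.1, 0.8, 10.0]
width: 17.1
```

Emit:
{"op": "move_arm", "data": {
  "deltas": [
    [230, -0.0001, 0.0034, 0, 0.075],
    [230, -0.0005, 0.0067, 0, 0.15],
    [230, -0.0011, 0.01, 0, 0.225],
    [230, -0.002, 0.0133, 0, 0.3],
    [230, -0.0031, 0.0165, 0, 0.375]
  ]
}}

```text
t: 5.15
ee_pos: [550.9, 342.4, 175.1]
orientation: [-2.625, -1.717, 0.01]
ft_force: [-21.0, 2.4, 16.1]
width: 13.5
```

Emit:
{"op": "move_arm", "data": {
  "deltas": [
    [230, -0.0001, 0.0034, 0, 0.075],
    [230, -0.0005, 0.0067, 0, 0.15],
    [230, -0.0011, 0.01, 0, 0.225],
    [230, -0.002, 0.0133, 0, 0.3],
    [230, -0.0031, 0.0165, 0, 0.375]
  ]
}}

```text
t: 5.57
ee_pos: [565.3, 333.5, 175.1]
orientation: [-2.9, -1.198, 0.009]
ft_force: [-18.4, 4.1, 14.4]
width: 13.1
```

Emit:
{"op": "move_arm", "data": {
  "deltas": [
    [230, -0.0001, 0.0034, -0.001, 0.075],
    [230, -0.0005, 0.0067, -0.002, 0.15],
    [230, -0.0011, 0.01, -0.003, 0.225],
    [230, -0.002, 0.0133, -0.003, 0.3],
    [230, -0.0023, 0.0142, -0.003, 0.32]
  ]
}}

```text
t: 5.98
ee_pos: [574.4, 321.4, 175.2]
orientation: [-3.056, -0.72, 0.009]
ft_force: [-9.0, 8.4, -6.2]
width: 13.3
```

Run:
```python
from h import *
print(state()[1],yaw(state()[2]),state()[0]['ft_force'])
print('side', [ (round(r['conf'],2),np.round(r['location'],1)) for r in place_of('side','dial_pin0')] if shot('side','s2')[0] is not None else 0)
p=state()[1][:2]-[537.5,302.5]; print(np.degrees(np.arctan2(p[1],p[0])),np.hypot(*p))
shot('top','t2')
```

```text
[574.35270267 321.37238834 175.23134079] 0.4628664148325145 [-9.00107416  8.3897937  -6.16548841]
side [(0.95, array([538.6, 262.9, 193.8])), (0.89, array([577.6, 327.7, 191.7])), (0.61, array([498.6, 331.7, 191.9])), (0.45, array([ 612.2, -484. ,   -3.5]))]
26.94955647734946 41.37875755316587
```

View pics/s2.png

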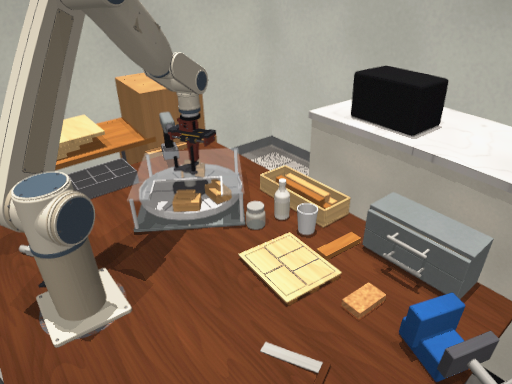

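Emit:
{"op": "move_arm", "data": {
  "deltas": [
    [120, 0, 0, 0, 0],
    [120, 0, 0, 0, 0],
    [120, 0, 0, -0.03, 0],
    [120, 0, 0, -0.07, 0],
    [120, 0, 0, -0.1, 0]
  ]
}}

```text
t: 6.55
ee_pos: [578.4, 320.3, 279.3]
orientation: [-3.056, -0.727, -0.004]
ft_force: [0.4, 0.8, 0.5]
width: 43.6
```

Run:
```python
from h import *
for n in ('top','side'):
  shot(n,n+'3')
  for k in ('dial_pin0','box1'): print(n,[ (round(r['conf'],2),np.round(r['location'],1).tolist()) for r in place_of(n,k)])
print(state()[1], go(462,194.5,280,0.969))
im=cv2.imread('pics/top3.png');cv2.imwrite('pics/c4.png',cv2.resize(im[110:310,50:250],(600,600),interpolation=cv2.INTER_CUBIC))
```

```text
top [(0.93, [579.9, 322.8, 194.1]), (0.69, [496.9, 330.0, 191.8]), (0.59, [532.3, 262.0, 193.5])]
top [(0.93, [462.4, 201.3, 50.5]), (0.75, [590.8, 185.3, 48.5])]
side [(0.78, [497.5, 328.1, 194.0]), (0.67, [578.3, 322.8, 196.6]), (0.6, [538.0, 260.0, 195.0]), (0.31, [738.2, -6.8, -0.7])]
side [(0.92, [591.6, 184.5, 52.1]), (0.61, [463.2, 197.0, 51.5])]
[577.11150916 319.78742173 275.40648348] (array([-0.1592,  0.0601, -0.0044]), np.float64(-0.502))
```

View pics/c4.png

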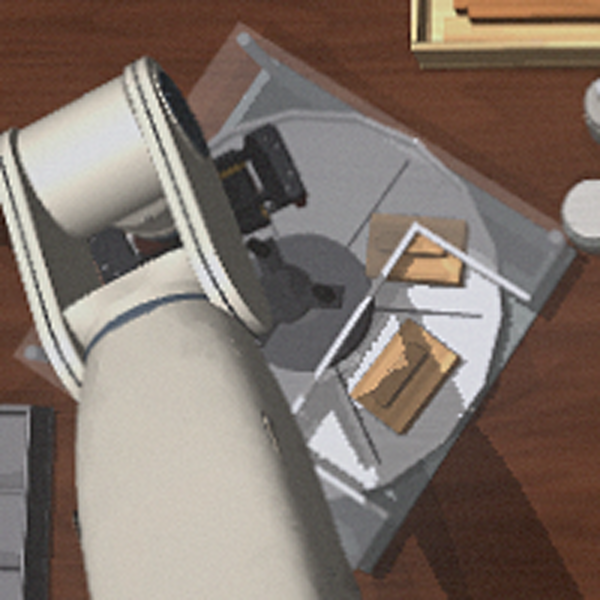

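Emit:
{"op": "move_arm", "data": {
  "deltas": [
    [60, -0.159, 0.059, -0.004, -0.5],
    [60, -0.159, 0.059, -0.004, -0.5],
    [60, -0.159, 0.059, -0.004, -0.5],
    [60, -0.159, 0.059, -0.004, -0.5],
    [60, -0.159, 0.059, -0.004, -0.5]
  ]
}}

```text
t: 7.27
ee_pos: [456.0, 191.6, 277.9]
orientation: [-2.777, -1.468, 0.013]
ft_force: [0.3, 1.0, -0.2]
width: 67.0
```

Emit:
{"op": "move_arm", "data": {
  "deltas": [
    [60, 0, 0, 0.02, 0],
    [60, 0, 0, 0.02, 0],
    [60, 0, 0, 0.02, 0]
  ]
}}

```text
t: 7.52
ee_pos: [461.5, 195.7, 259.1]
orientation: [-2.782, -1.459, 0.005]
ft_force: [0.5, 0.9, -1.6]
width: 67.3
```

Run:
```python
from h import *
print(state()[1],yaw(state()[2]))
im,c=shot('wrist','w4')
for r in place_of('wrist','box1'): print(round(r['conf'],2),np.round(r['location'],1))
for r in regions_of('wrist','box1')[:3]:
  m=r['region'].astype(np.uint8); ys,xs=np.nonzero(m); print(r['conf'],xs.mean(),ys.mean(),m.sum())
print(go(462.5,197,107,0.969))
```

```text
[461.45163128 195.70815479 259.05832497] 0.9659889011195673
0.78 [463.1 195.1  47.1]
0.67 [590.3 188.9  52.1]
0.88 351.3538461538462 146.25179487179489 1950
0.84 254.20893903232806 176.87546105445867 4609
0.57 504.60227272727275 235.35454545454544 440
(array([ 0.0004, -0.0004,  0.1534]), np.float64(-0.002))
```

View pics/w4.png

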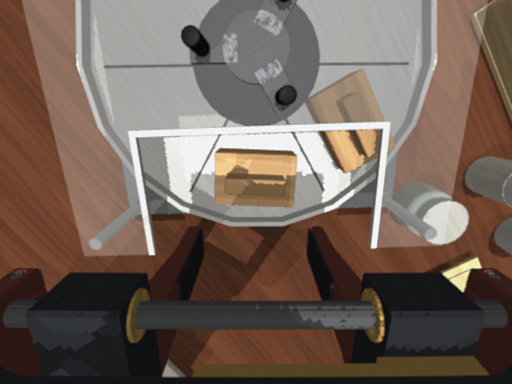

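Run:
```python
from h import *
im=cv2.imread('pics/w4.png');cv2.imwrite('pics/c5.png',cv2.resize(im[135:220,200:310],(770,595),interpolation=cv2.INTER_CUBIC))
c=cam('wrist')
for px in [(215,150),(297,150)]: print(back([px],118,c),back([px],90,c))
```

```text
[[451.95246486 253.57032877 118.        ]] [[446.23523021 252.37531281  90.        ]]
[[522.81074671 204.74734184 118.        ]] [[523.90323125 198.86027265  90.        ]]
```

View pics/c5.png

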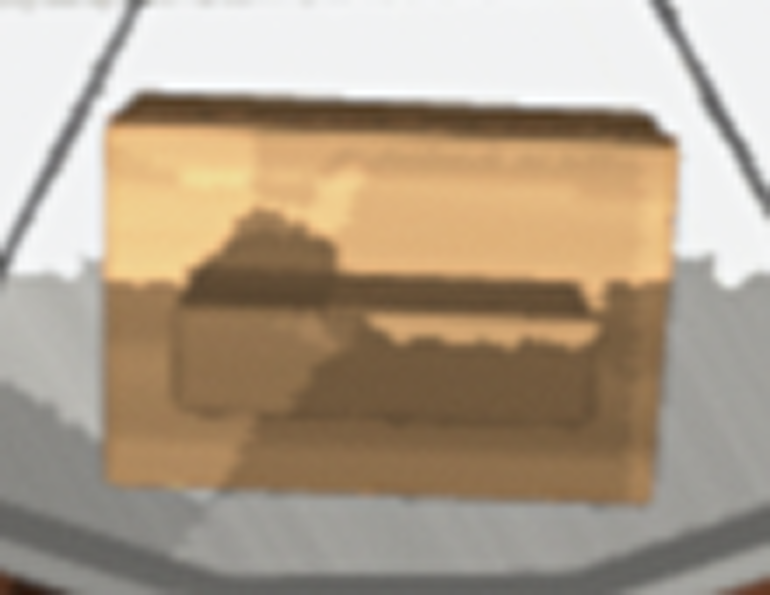

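```bash
cat >> h.py <<'E'
def box_pose(lid,hand,z0,c,sc,off):
    """corner px in crop -> centre, long-axis yaw; order around"""
    out=[]
    for q,z in ((lid,z0+40),(hand,z0+68)):
        if q is None: continue
        p=back(np.array(q,float)/sc+np.array(off)-.4,z,c)[:,:2]
        e=(p[1]-p[0]+p[2]-p[3])/2; f=(p[3]-p[0]+p[2]-p[1])/2
        l=e if np.linalg.norm(e)>np.linalg.norm(f) else f
        print('ctr',p.mean(0).round(1),'len',np.linalg.norm(e).round(1),np.linalg.norm(f).round(1),'yaw',round(np.arctan2(l[1],l[0])%np.pi,3))
E
python3 - <<'E'
from h import *
c=cam('wrist')
box_pose([(107,124),(678,140),(652,505),(107,488)],[(180,307),(600,317),(590,422),(183,412)],50,c,[7,7],[200,135])
u=np.array([462.5,195])-[537.5,303];print(np.linalg.norm(u)); u/=np.linalg.norm(u); print('out',u)
E
```

```text
ctr [463.5 196.8] len 94.8 64.0 yaw 2.508
ctr [463.8 196.7] len 64.6 17.1 yaw 2.513
131.48764200486676
out [-0.57039581 -0.82136997]
```

Emit:
{"op": "move_arm", "data": {
  "deltas": [
    [80, -0.0135, 0, 0, -0.6],
    [80, -0.0135, 0, 0, -0.6],
    [80, -0.0135, 0, 0, -0.6],
    [80, -0.0135, 0, 0, -0.6],
    [80, -0.0135, 0, 0, -0.6]
  ]
}}

```text
t: 8.08
ee_pos: [455.0, 185.3, 260.8]
orientation: [2.219, 2.224, 0.001]
ft_force: [-0.4, 0.1, -0.6]
width: 60.3
```

Emit:
{"op": "move_arm", "data": {
  "deltas": [
    [80, 0, 0, 0.02, -0.6],
    [80, 0, 0, 0.02, -0.6],
    [80, 0, 0, 0.02, -0.6],
    [80, 0, 0, 0.02, -0.6],
    [80, 0, 0, 0.02, -0.6]
  ]
}}

```text
t: 8.5
ee_pos: [455.0, 185.4, 240.6]
orientation: [1.462, 2.78, 0.0]
ft_force: [0.2, 0.4, 0.1]
width: 60.0
```

Run:
```python
from h import *
print(state()[1],yaw(state()[2]),go(456.2,186,200,2.51))
```

```text
[455.00726755 185.35755342 240.60841952] 2.1732906367577938 (array([-0.0001,  0.0013,  0.0406]), np.float64(-0.337))
```

Emit:
{"op": "move_arm", "data": {
  "deltas": [
    [80, 0, 0.001, 0.01, -0.12],
    [80, 0, 0.001, 0.02, -0.24],
    [80, 0, 0.001, 0.04, -0.337],
    [80, 0, 0.001, 0.07, -0.337],
    [80, 0, 0.001, 0.1, -0.337]
  ]
}}

```text
t: 8.92
ee_pos: [456.7, 186.3, 140.4]
orientation: [0.983, 2.981, 0.003]
ft_force: [0.3, 0.5, -0.7]
width: 60.2
```

Emit:
{"op": "move_arm", "data": {
  "deltas": [
    [80, 0, 0, 0.02, 0],
    [80, 0, 0, 0.032, 0],
    [80, 0, 0, 0.032, 0],
    [80, 0, 0, 0.032, 0]
  ]
}}

```text
t: 9.25
ee_pos: [455.5, 185.7, 108.1]
orientation: [-0.984, -2.983, 0.001]
ft_force: [-0.6, -0.4, 0.1]
width: 60.6
```

Run:
```python
from h import *
print(state()[1],yaw(state()[2]),state()[0]['ft_force'])
im,c=shot('wrist','w5');im,c=shot('side','s5')
cv2.imwrite('pics/c6.png',cv2.resize(im[100:240,110:260],(640,597)))
```

```text
[455.50986745 185.70859938 108.13592928] 2.503997161211898 [-0.55398573 -0.38377733  0.07849294]
```

View pics/w5.png

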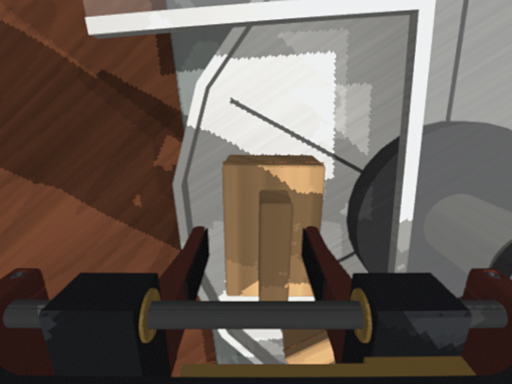

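View pics/c6.png

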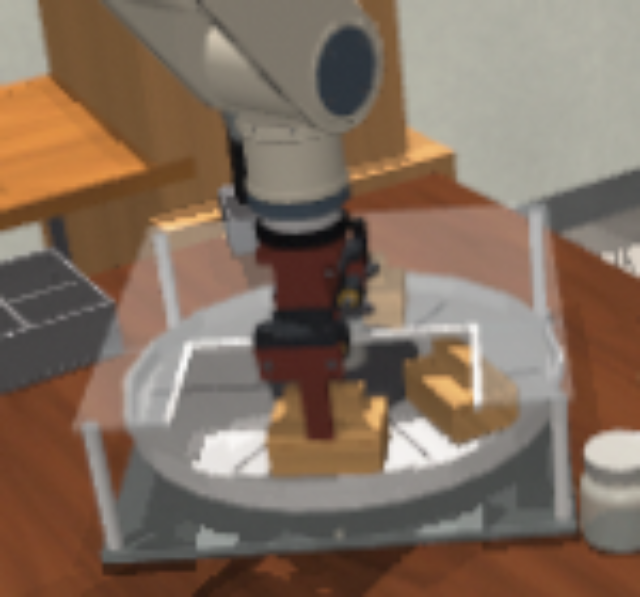

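Emit:
{"op": "move_arm", "data": {
  "deltas": [
    [235, 0, 0, 0, 0],
    [235, 0, 0, 0, 0],
    [235, 0, 0, 0, 0],
    [235, 0, 0, 0, 0],
    [235, 0, 0, 0, 0]
  ]
}}

```text
t: 9.77
ee_pos: [456.1, 185.9, 108.9]
orientation: [0.985, 2.982, 0.002]
ft_force: [1.5, 1.3, 1.1]
width: 30.2
```

Emit:
{"op": "move_arm", "data": {
  "deltas": [
    [235, 0, 0, -0.002, 0],
    [235, 0, 0, -0.006, 0],
    [235, 0, 0, -0.012, 0],
    [235, 0, 0, -0.018, 0],
    [235, 0, 0, -0.025, 0]
  ]
}}

```text
t: 10.18
ee_pos: [454.9, 185.2, 133.7]
orientation: [-0.985, -2.982, 0.001]
ft_force: [-0.6, 0.6, -1.9]
width: 17.8
```

Run:
```python
from h import *
print(state()[1],state()[0]['ft_force'],state()[0]['width'])
im,c=shot('side','s6')
cv2.imwrite('pics/c7.png',cv2.resize(im[100:240,110:260],(640,597)))
im,c=shot('wrist','w6')
```

```text
[454.86124274 185.23646709 133.70284196] [-0.5969619   0.56174542 -1.87883221] 17.826937053388566
```

View pics/c7.png

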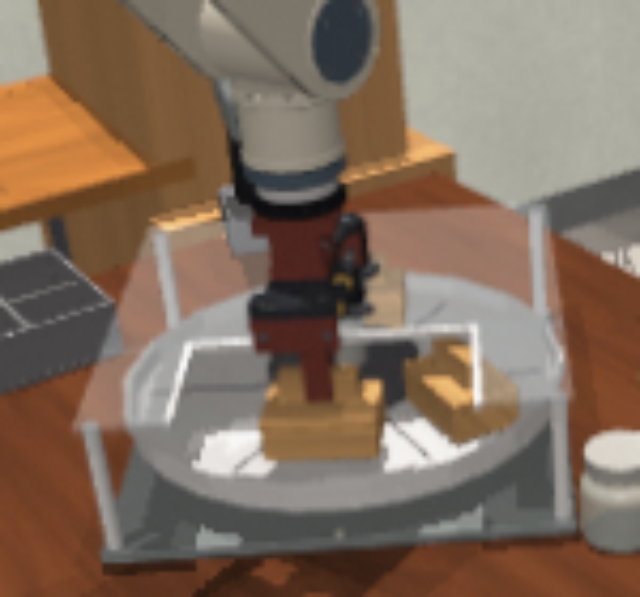

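View pics/w6.png

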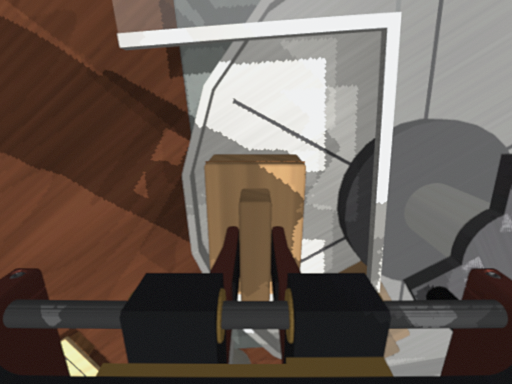

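Emit:
{"op": "move_arm", "data": {
  "deltas": [
    [235, 0, 0, 0.006, 0],
    [235, 0, 0, 0.013, 0],
    [180, 0, 0, 0.013, 0],
    [180, 0, 0, 0.013, 0],
    [180, 0, 0, 0.02, 0]
  ]
}}

```text
t: 10.7
ee_pos: [456.0, 185.7, 113.7]
orientation: [0.985, 2.982, 0.001]
ft_force: [0.3, -0.2, 0.5]
width: 25.7
```

Emit:
{"op": "move_arm", "data": {
  "deltas": [
    [180, 0, 0, 0.006, 0],
    [235, 0, 0, 0.006, 0],
    [235, 0, 0, 0.006, 0],
    [235, 0, 0, 0.006, 0],
    [235, 0, 0, 0.006, 0]
  ]
}}

```text
t: 11.12
ee_pos: [455.3, 185.5, 107.3]
orientation: [-0.985, -2.983, 0.0]
ft_force: [-0.9, -0.0, -2.6]
width: 17.9
```

Emit:
{"op": "move_arm", "data": {
  "deltas": [
    [240, 0, 0, 0, 0],
    [240, 0, 0, 0, 0],
    [240, 0, 0, 0, 0]
  ]
}}

```text
t: 11.37
ee_pos: [455.4, 185.5, 107.4]
orientation: [0.985, 2.983, 0.0]
ft_force: [-0.4, 0.2, -1.8]
width: 18.1
```

Emit:
{"op": "move_arm", "data": {
  "deltas": [
    [240, 0, 0, -0.01, 0],
    [240, 0, 0, -0.035, 0],
    [240, 0, 0, -0.065, 0],
    [240, 0, 0, -0.095, 0],
    [240, 0, 0, -0.125, 0]
  ]
}}

```text
t: 11.78
ee_pos: [455.0, 185.3, 234.3]
orientation: [-0.985, -2.983, 0.0]
ft_force: [1.0, -0.5, -2.0]
width: 17.9
```

Run:
```python
from h import *
print(state()[1],state()[0]['ft_force'],state()[0]['width'],go(509.5,-184.5,200,1.496))
im,c=shot('side','s7')
```

```text
[454.95025558 185.29849161 234.31478709] [ 0.96847841 -0.506606   -1.98523926] 17.894072623195076 (array([-0.264 , -0.2646,  0.0343]), np.float64(1.008))
```

View pics/s7.png

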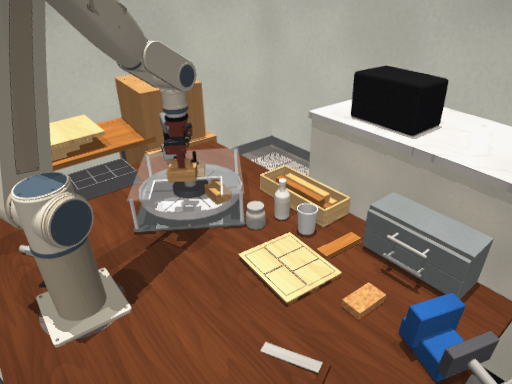

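Emit:
{"op": "move_arm", "data": {
  "deltas": [
    [240, -0.02, -0.02, 0, 0.08],
    [240, -0.045, -0.045, 0, 0.2],
    [240, -0.073, -0.073, 0.01, 0.3],
    [240, -0.101, -0.101, 0.02, 0.4],
    [240, -0.129, -0.129, 0.03, 0.5]
  ]
}}

```text
t: 12.25
ee_pos: [482.3, 3.5, 202.9]
orientation: [1.697, 2.642, 0.001]
ft_force: [1.0, -0.2, -2.1]
width: 17.8
```

Run:
```python
from h import *
print(state()[1],state()[0]['ft_force'],state()[0]['width'],go(509.5,-184.5,150,1.496))
```

```text
[482.26272418   3.46656153 202.94523365] [ 0.96526885 -0.15680108 -2.12841745] 17.759940164107793 (array([-0.1822, -0.0535,  0.053 ]), np.float64(0.504))
```

Emit:
{"op": "move_arm", "data": {
  "deltas": [
    [240, -0.037, -0.011, 0.01, 0.1],
    [240, -0.075, -0.022, 0.02, 0.2],
    [240, -0.11, -0.033, 0.03, 0.3],
    [240, -0.147, -0.044, 0.042, 0.4],
    [240, -0.182, -0.053, 0.053, 0.5]
  ]
}}

```text
t: 12.67
ee_pos: [510.2, -184.6, 149.4]
orientation: [2.3, 2.139, 0.0]
ft_force: [0.6, 1.1, -2.3]
width: 18.1
```

Emit:
{"op": "move_arm", "data": {
  "deltas": [
    [240, 0, 0, 0, 0],
    [240, 0, 0, 0, 0]
  ]
}}

```text
t: 12.83
ee_pos: [510.1, -184.1, 149.0]
orientation: [-2.297, -2.142, 0.0]
ft_force: [-0.7, 0.3, -2.6]
width: 17.6
```

Run:
```python
from h import *
print(state()[1],yaw(state()[2]),state()[0]['ft_force'],state()[0]['width'],go(509.5,-184.5,78,1.496))
im,c=shot('wrist','w8')
im,c=shot('top','t8')
cv2.imwrite('pics/c8.png',cv2.resize(im[150:260,270:400],(710,600)))
```

```text
[ 510.0969937  -184.14286279  149.02474731] 1.500730615215312 [-0.70223106  0.3156058  -2.61175494] 17.610721159490755 (array([-0.0004, -0.0005,  0.071 ]), np.float64(0.005))
```

View pics/w8.png

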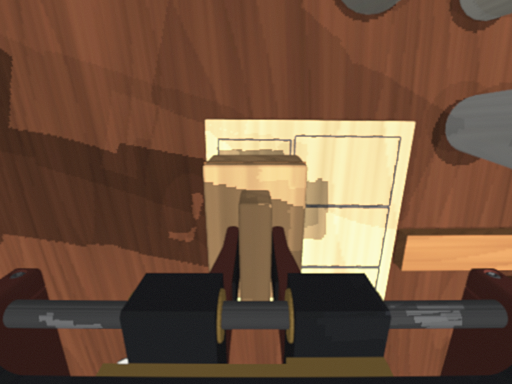

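Run:
```python
from h import *
c=cam('wrist'); o,p,r=state(); zb=p[2]-57.4
for px,z in (([(205,163),(306,163)],zb+40),([(241,192),(272,192)],zb+68)):
  q=back(px,z,c); print(((q-p)@r.as_matrix()).round(1))
```

```text
[[ 51.5 -29.3  17.4]
 [ 51.5  32.1  17.4]]
[[ 41.7  -6.2 -10.6]
 [ 41.7  10.  -10.6]]
```

Emit:
{"op": "move_arm", "data": {
  "deltas": [
    [240, -0.003, 0, 0.02, 0.005],
    [240, -0.003, 0, 0.04, 0.005],
    [240, -0.003, 0, 0.055, 0.005],
    [240, -0.003, 0, 0.065, 0.005],
    [240, -0.003, 0, 0.07, 0.005]
  ]
}}

```text
t: 13.35
ee_pos: [509.8, -184.0, 78.7]
orientation: [-2.297, -2.142, 0.001]
ft_force: [-0.4, -0.2, -1.7]
width: 18.0
```

Emit:
{"op": "move_arm", "data": {
  "deltas": [
    [240, 0, 0, 0.001, 0],
    [240, 0, 0, 0.002, 0],
    [240, 0, 0, 0.002, 0]
  ]
}}

```text
t: 13.6
ee_pos: [510.8, -185.3, 78.0]
orientation: [2.299, 2.14, 0.001]
ft_force: [-0.3, 0.1, -1.8]
width: 17.9
```

Emit:
{"op": "move_arm", "data": {
  "deltas": [
    [240, -0.002, 0, 0.0, 0],
    [240, -0.002, 0, 0.001, 0],
    [240, -0.002, 0, 0.002, 0],
    [240, -0.002, 0, 0.002, 0]
  ]
}}

```text
t: 13.93
ee_pos: [510.6, -187.9, 76.4]
orientation: [2.299, 2.139, 0.001]
ft_force: [-0.6, -1.2, 6.8]
width: 17.7
```

Run:
```python
from h import *
o,p,r=state();print(p,yaw(r),o['ft_force'],o['width'])
im,c=shot('wrist','w9')
cv2.imwrite('pics/c9.png',cv2.resize(im[90:300,170:430],(740,598)))
```

```text
[ 510.60804032 -187.93874861   76.42926194] 1.4985262025822663 [-0.55026941 -1.16959387  6.84260164] 17.672979901243682
```

View pics/c9.png

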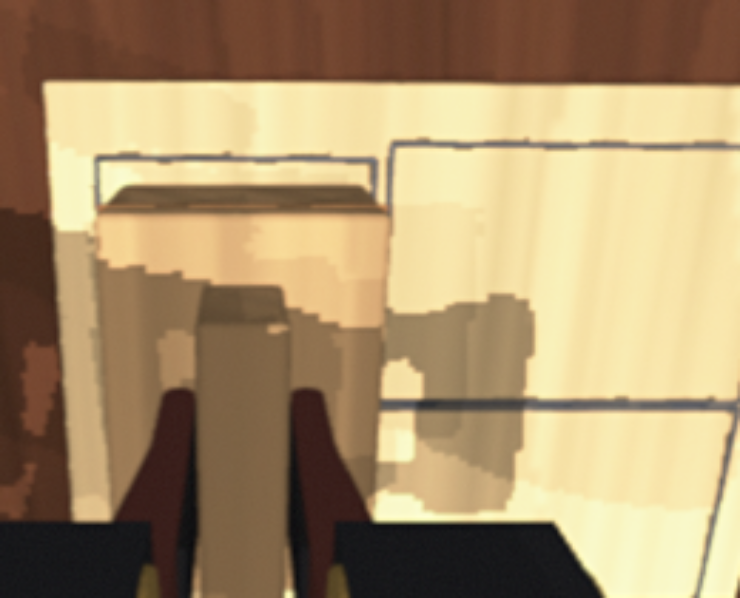

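Run:
```python
from h import *
o,p,r=state();c=cam('wrist')
f=lambda q: np.array(q,float)/2.846+[170,90]
q=back(f([(120,186),(362,186)]),20,c); print('bottom far',q.round(1))
l=back(f([(98,212),(388,212)]),60,c); print('lid far',l.round(1))
h=back(f([(198,324),(290,324)]),88,c); print('handle far top',h.round(1))
print('outline',back(f([(96,158),(375,160)]),20,c).round(1))
M=r.as_matrix()
for n,v,L in (('b',q,48),('l',l,48),('h',h,33)): print(n,(v.mean(0)-M[:,0]*L).round(1), v.mean(0).round(1))
```

```text
bottom far [[ 483.6 -136.4   20. ]
 [ 546.7 -140.9   20. ]]
lid far [[ 484.9 -135.2   60. ]
 [ 546.4 -139.6   60. ]]
handle far top [[ 506.2 -152.    88. ]
 [ 523.2 -153.2   88. ]]
outline [[ 478.3 -128.7   20. ]
 [ 550.3 -134.4   20. ]]
b [ 511.7 -186.5   20. ] [ 515.2 -138.6   20. ]
l [ 512.2 -185.3   60. ] [ 515.7 -137.4   60. ]
h [ 512.3 -185.5   88. ] [ 514.7 -152.6   88. ]
```

Emit:
{"op": "move_arm", "data": {
  "deltas": [
    [240, 0.0, 0, -0.003, 0],
    [240, 0.0025, -0.001, -0.003, 0],
    [240, 0.0025, -0.001, -0.003, 0],
    [240, 0.0025, -0.001, 0, 0],
    [240, 0.0025, -0.001, 0, 0]
  ]
}}

```text
t: 14.4
ee_pos: [509.4, -184.9, 76.1]
orientation: [2.299, 2.14, 0.0]
ft_force: [-3.2, 0.8, 10.8]
width: 18.2
```

Emit:
{"op": "move_arm", "data": {
  "deltas": [
    [150, 0, 0, 0, 0],
    [150, 0, 0, 0, 0],
    [150, 0, 0, 0, 0],
    [150, 0, 0, -0.01, 0],
    [150, 0, 0, -0.03, 0]
  ]
}}

```text
t: 14.82
ee_pos: [507.7, -184.3, 104.1]
orientation: [-2.297, -2.137, 0.003]
ft_force: [-0.1, -0.7, 0.3]
width: 36.1
```

Emit:
{"op": "move_arm", "data": {
  "deltas": [
    [150, 0, 0, -0.03, 0],
    [150, 0, 0, -0.07, 0],
    [150, 0, 0, -0.11, 0],
    [150, 0, 0, -0.15, 0]
  ]
}}

```text
t: 15.15
ee_pos: [508.7, -184.6, 257.6]
orientation: [-2.3, -2.14, 0.0]
ft_force: [0.4, -0.6, 0.5]
width: 36.3
```

Run:
```python
from h import *
o,p,r=state();print(p,yaw(r),o['ft_force'],o['width'])
im,c=shot('top','t10')
cv2.imwrite('pics/c10.png',cv2.resize(im[150:260,270:400],(710,600)))
cv2.imwrite('pics/c11.png',cv2.resize(im[110:310,50:250],(600,600),interpolation=cv2.INTER_CUBIC))
for k in ('dial_pin0','box1'): print([ (round(r['conf'],2),np.round(r['location'],1).tolist()) for r in place_of('top',k)])
im,c=shot('wrist','w10')
for k in ('box1',): print([ (round(r['conf'],2),np.round(r['location'],1).tolist()) for r in place_of('wrist',k)])
```

```text
[ 508.7030834  -184.62536286  257.56316296] 1.498828398517448 [ 0.44978463 -0.58986424  0.51404401] 36.29043623751281
[(0.87, [577.1, 323.8, 196.5]), (0.85, [496.7, 325.3, 193.8]), (0.73, [533.9, 260.0, 190.3])]
[(0.45, [508.9, -181.9, 20.7])]
[(0.6, [514.6, -179.8, 18.0])]
```

View pics/w10.png

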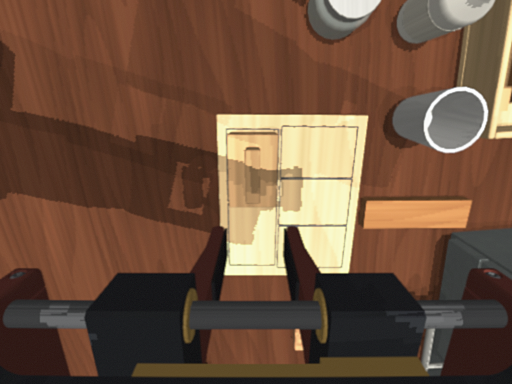

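View pics/c11.png

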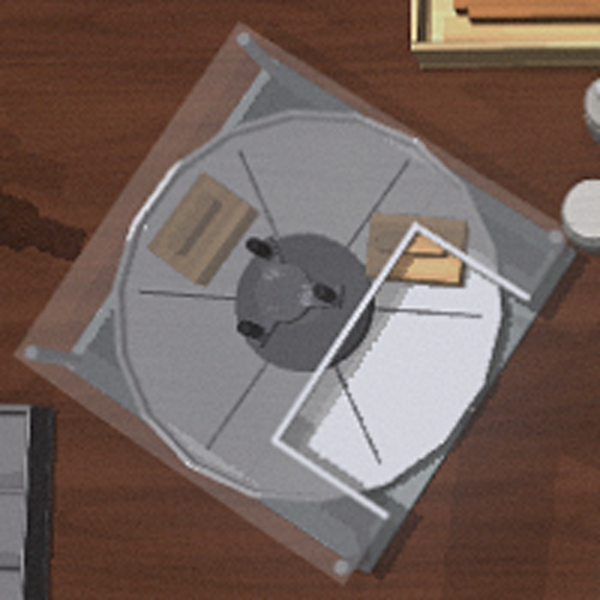

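Run:
```python
from h import *
print(go(497,326.5,270,2.61))
```

```text
(array([ 0.509 , -0.0486, -0.0146]), np.float64(-1.111))
```

Emit:
{"op": "move_arm", "data": {
  "deltas": [
    [100, 0.5, -0.048, -0.015, -1.1],
    [100, 0.5, -0.048, -0.015, -1.1],
    [100, 0.5, -0.048, -0.015, -1.1],
    [100, 0.5, -0.048, -0.015, -1.1],
    [100, 0.5, -0.048, -0.015, -1.1]
  ]
}}

```text
t: 15.82
ee_pos: [502.7, 25.0, 259.7]
orientation: [-1.522, -2.745, 0.003]
ft_force: [1.4, -0.3, -0.7]
width: 53.3
```

Run:
```python
from h import *
print(go(497,326.5,270,2.61))
```

```text
(array([ 0.2588,  0.1549, -0.0103]), np.float64(-0.481))
```

Emit:
{"op": "move_arm", "data": {
  "deltas": [
    [100, 0.255, 0.154, -0.01, -0.48],
    [100, 0.255, 0.154, -0.01, -0.48],
    [100, 0.255, 0.154, -0.01, -0.48],
    [100, 0.255, 0.154, -0.01, -0.48],
    [100, 0.255, 0.154, -0.01, -0.48]
  ]
}}

```text
t: 16.23
ee_pos: [500.7, 233.1, 266.5]
orientation: [-0.825, -3.028, 0.004]
ft_force: [1.1, 0.4, 0.1]
width: 53.4
```

Run:
```python
from h import *
print(go(497,326.5,270,2.61))
```

```text
(array([ 0.0505,  0.0786, -0.0037]), np.float64(-0.0))
```

Emit:
{"op": "move_arm", "data": {
  "deltas": [
    [100, 0.049, 0.078, 0, 0],
    [100, 0.049, 0.078, 0, 0],
    [100, 0.049, 0.078, 0, 0],
    [100, 0.049, 0.078, 0, 0]
  ]
}}

```text
t: 16.57
ee_pos: [498.9, 325.7, 266.2]
orientation: [-0.828, -3.028, 0.004]
ft_force: [0.3, -0.5, -0.5]
width: 53.5
```

Run:
```python
from h import *
shot('wrist','w12')
for r in place_of('wrist','dial_pin0'): print(round(r['conf'],2),np.round(r['location'],1))
print(state()[1],go(497,326.8,178,2.61))
```

```text
0.94 [532.5 257.5 195.6]
0.65 [497.8 326.4 194.2]
0.59 [583.2 321.9 194. ]
0.58 [467.7 191.4  48.1]
[499.25443871 322.65734742 266.74348275] (array([0.0039, 0.0027, 0.0887]), np.float64(-0.005))
```

View pics/w12.png

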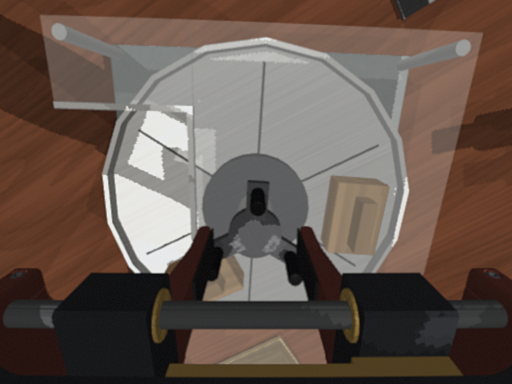

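Emit:
{"op": "move_arm", "data": {
  "deltas": [
    [100, 0.003, 0.002, 0.035, 0],
    [100, 0.003, 0.002, 0.07, 0],
    [180, 0.003, 0.002, 0.088, 0],
    [235, 0.003, 0.002, 0.088, 0],
    [235, 0.003, 0.002, 0.088, 0]
  ]
}}

```text
t: 17.08
ee_pos: [498.3, 324.7, 179.7]
orientation: [-0.837, -3.026, 0.004]
ft_force: [0.7, 1.0, 0.1]
width: 36.9
```

Emit:
{"op": "move_arm", "data": {
  "deltas": [
    [235, 0, 0, 0, 0],
    [235, 0, 0, 0, 0],
    [235, 0, 0, 0, 0],
    [235, 0, 0, 0, 0],
    [235, 0, 0, 0, 0]
  ]
}}

```text
t: 17.5
ee_pos: [499.6, 327.3, 182.1]
orientation: [0.834, 3.027, 0.003]
ft_force: [0.1, -1.6, 7.2]
width: 13.5
```

Emit:
{"op": "move_arm", "data": {
  "deltas": [
    [235, -0.0001, 0.0034, 0, 0.075],
    [235, -0.0005, 0.0067, 0, 0.15],
    [235, -0.0011, 0.01, 0, 0.225],
    [235, -0.002, 0.0133, 0, 0.3],
    [235, -0.0031, 0.0165, 0, 0.375]
  ]
}}

```text
t: 17.92
ee_pos: [507.6, 335.5, 182.0]
orientation: [-1.388, -2.817, 0.015]
ft_force: [-10.1, -20.5, 22.2]
width: 13.6
```

Emit:
{"op": "move_arm", "data": {
  "deltas": [
    [235, -0.0001, 0.0034, 0, 0.075],
    [235, -0.0005, 0.0067, 0, 0.15],
    [235, -0.0011, 0.01, 0, 0.225],
    [235, -0.002, 0.0133, 0, 0.3],
    [235, -0.0031, 0.0165, 0, 0.375]
  ]
}}

```text
t: 18.33
ee_pos: [522.3, 344.0, 182.0]
orientation: [-1.89, -2.509, 0.013]
ft_force: [-10.7, -15.0, 19.6]
width: 13.1
```

Emit:
{"op": "move_arm", "data": {
  "deltas": [
    [235, -0.0001, 0.0034, 0, 0.075],
    [235, -0.0005, 0.0067, 0, 0.15],
    [235, -0.0011, 0.01, 0, 0.225],
    [235, -0.002, 0.0133, 0, 0.3],
    [235, -0.002, 0.0133, 0, 0.3]
  ]
}}

```text
t: 18.75
ee_pos: [537.6, 346.4, 182.0]
orientation: [2.243, 2.197, -0.006]
ft_force: [-1.5, -12.9, 12.6]
width: 13.3
```

Run:
```python
from h import *
o,p,r=state();print(p,yaw(r),o['ft_force'],o['width'])
p=p[:2]-[537.5,303]; print(np.degrees(np.arctan2(p[1],p[0])),np.hypot(*p))
```

```text
[537.64179721 346.38725739 182.0267171 ] 1.5499237868337086 [ -1.49877792 -12.91767752  12.6435152 ] 13.260731545170305
89.81274795893927 43.387489095091084
```

Turned to about 90°. Release and look.

Emit:
{"op": "move_arm", "data": {
  "deltas": [
    [120, 0, 0, 0, 0],
    [120, 0, 0, 0, 0],
    [120, 0, 0, -0.01, 0],
    [120, 0, 0, -0.04, 0],
    [120, 0, 0, -0.08, 0]
  ]
}}

```text
t: 19.17
ee_pos: [536.2, 348.1, 258.6]
orientation: [-2.239, -2.202, 0.01]
ft_force: [0.1, 0.7, 0.3]
width: 42.9
```

Run:
```python
from h import *
for n in ('top','side'):
  shot(n,n+'13')
  for k in ('dial_pin0','box1'): print(n,[ (round(r['conf'],2),np.round(r['location'],1).tolist()) for r in place_of(n,k)])
print(state()[1], go(462,194.5,265,0.969))
```

```text
top [(0.96, [493.5, 286.2, 194.5]), (0.94, [578.1, 278.2, 194.9]), (0.8, [536.6, 345.2, 194.6])]
top [(0.88, [467.4, 192.7, 48.8]), (0.8, [512.9, -179.3, 20.7])]
side [(0.85, [575.5, 279.0, 194.6]), (0.79, [541.5, 349.4, 194.9]), (0.77, [500.7, 281.8, 193.3]), (0.53, [497.8, -290.9, 19.0])]
side [(0.83, [467.2, 194.1, 50.7]), (0.81, [513.7, -180.8, 21.4]), (0.55, [665.7, 294.5, 50.6])]
[537.33814894 348.72902662 259.80548546] (array([-0.1555, -0.0728, -0.005 ]), np.float64(0.585))
```

Emit:
{"op": "move_arm", "data": {
  "deltas": [
    [60, -0.155, -0.073, -0.005, 0.58],
    [60, -0.155, -0.073, -0.005, 0.58],
    [60, -0.155, -0.073, -0.005, 0.58],
    [60, -0.155, -0.073, -0.005, 0.58],
    [60, -0.155, -0.073, -0.005, 0.58]
  ]
}}

```text
t: 19.88
ee_pos: [457.7, 190.5, 263.6]
orientation: [2.782, 1.459, -0.011]
ft_force: [0.6, 0.5, 0.6]
width: 66.9
```

Emit:
{"op": "move_arm", "data": {
  "deltas": [
    [60, 0, 0, 0, 0],
    [60, 0, 0, 0, 0],
    [60, 0, 0, 0, 0]
  ]
}}

```text
t: 20.13
ee_pos: [462.8, 195.8, 265.1]
orientation: [-2.774, -1.474, 0.001]
ft_force: [0.8, -0.1, 0.1]
width: 67.3
```

Run:
```python
from h import *
print(state()[1],yaw(state()[2]))
im,c=shot('wrist','w14')
cv2.imwrite('pics/c14.png',cv2.resize(im[115:235,180:340],(800,600),interpolation=cv2.INTER_CUBIC))
```

```text
[462.81611256 195.82865871 265.09037872] 0.9766838129340397
```

View pics/c14.png

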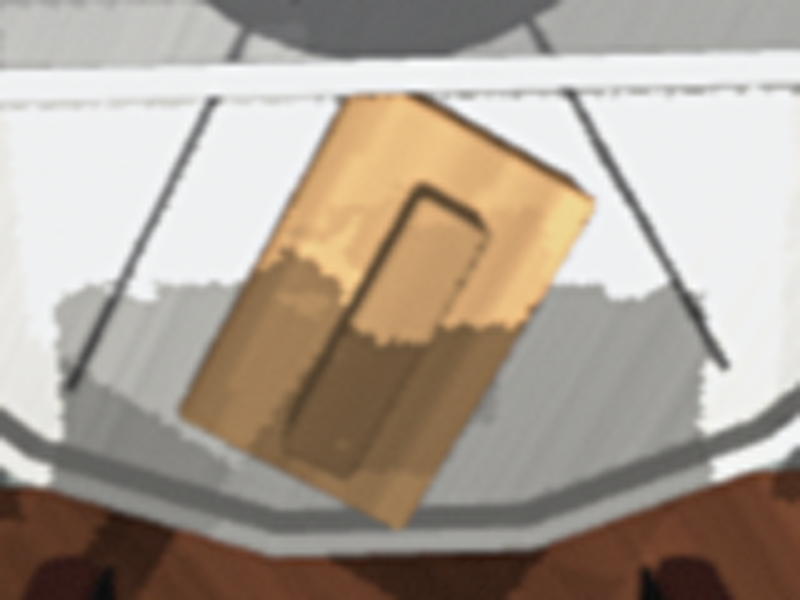

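Run:
```python
from h import *
c=cam('wrist')
box_pose([(385,80),(595,205),(400,527),(180,412)],[(425,192),(490,235),(347,475),(285,440)],50,c,[5,5],[180,115])
p=back(np.array([(595,205),(400,527),(180,412)])/5+[180,115]-.4,90,c); print(p.round(1), ((p[0]+p[2])/2).round(1))
```

```text
ctr [467.5 197. ] len 59.7 93.9 yaw 0.443
ctr [467.4 198.4] len 16.6 63.9 yaw 0.468
[[522.4 191.4  90. ]
 [439.  149.   90. ]
 [411.2 204.7  90. ]] [466.8 198.1  90. ]
```

Run:
```python
from h import *
print(state()[1],go(467,198.2,107.5,0.468))
```

```text
[462.87781097 196.04630098 265.11621288] (array([0.0041, 0.0023, 0.1576]), np.float64(0.509))
```

Emit:
{"op": "move_arm", "data": {
  "deltas": [
    [80, 0.004, 0.002, 0.02, 0.12],
    [80, 0.004, 0.002, 0.04, 0.24],
    [80, 0.004, 0.002, 0.06, 0.36],
    [80, 0.004, 0.002, 0.08, 0.45],
    [80, 0.004, 0.002, 0.11, 0.509]
  ]
}}

```text
t: 20.6
ee_pos: [467.9, 198.9, 155.5]
orientation: [-3.057, -0.721, -0.005]
ft_force: [0.7, 0.1, -0.6]
width: 60.2
```

Run:
```python
from h import *
print(state()[1],go(467,198.2,107.5,0.468))
```

```text
[467.85313787 198.89113718 155.48768801] (array([-0.0012,  0.0002,  0.048 ]), np.float64(-0.005))
```

Emit:
{"op": "move_arm", "data": {
  "deltas": [
    [80, -0.001, 0, 0.025, 0],
    [80, -0.001, 0, 0.045, 0],
    [80, -0.001, 0, 0.048, 0],
    [150, -0.001, 0, 0.048, 0],
    [235, -0.001, 0, 0.048, 0]
  ]
}}

```text
t: 21.02
ee_pos: [465.8, 197.6, 107.6]
orientation: [-3.057, -0.726, 0.0]
ft_force: [0.2, 0.1, -0.2]
width: 50.4
```

Emit:
{"op": "move_arm", "data": {
  "deltas": [
    [240, 0, 0, 0, 0],
    [240, 0, 0, 0, 0],
    [240, 0, 0, 0, 0],
    [240, 0, 0, 0, 0],
    [240, 0, 0, 0, 0]
  ]
}}

```text
t: 21.43
ee_pos: [465.6, 197.0, 108.0]
orientation: [-3.057, -0.723, -0.001]
ft_force: [-0.9, 1.2, -1.4]
width: 17.7
```

Emit:
{"op": "move_arm", "data": {
  "deltas": [
    [240, 0, 0, 0, 0],
    [240, 0, 0, 0, 0],
    [240, 0, 0, -0.002, 0],
    [240, 0, 0, -0.006, 0],
    [240, 0, 0, -0.01, 0]
  ]
}}

```text
t: 21.85
ee_pos: [465.0, 196.7, 117.5]
orientation: [3.057, 0.723, -0.002]
ft_force: [-0.5, 0.6, -2.1]
width: 17.8
```

Run:
```python
from h import *
o,p,r=state();print(p,yaw(r),o['ft_force'],o['width'])
im,c=shot('wrist','w15')
```

```text
[465.00037244 196.6577824  117.48251083] 0.4647700571537936 [-0.46831385  0.55085889 -2.05952701] 17.79226122899697
```

View pics/w15.png

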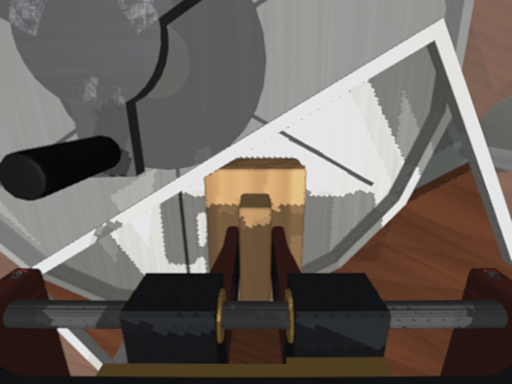

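Run:
```python
from h import *
o,p,r=state(); M=r.as_matrix(); u=np.array([-.568,-.823]); hub=np.array([537.5,303])
for off in (0,3):
 for sx in(48,-48):
  for sy in (32,-32):
   q=p+M@np.array([sx+off,sy,0]); print(off,sx,sy,((q[:2]-hub)@u).round(1))
# guard edge from image: project two pts on line at z=133
c=cam('wrist'); g=back([(440,28),(60,258)],133,c); print(g,((g[:,:2]-hub)@u).round(1))
e=back([(205,167),(305,167)],p[2]-57.5+40,c); print('far edge tool',((e-p)@M).round(1),((e[:,:2]-hub)@u).round(1))
```

```text
0 48 32 101.5
0 48 -32 70.7
0 -48 32 185.6
0 -48 -32 154.9
3 48 32 98.9
3 48 -32 68.1
3 -48 32 183.0
3 -48 -32 152.2
[[606.44487663 178.3245292  133.        ]
 [422.12236962 295.54426532 133.        ]] [63.4 71.7]
far edge tool [[ 49.6 -30.4  17.5]
 [ 49.6  30.7  17.5]] [70.  99.4]
```

Emit:
{"op": "move_arm", "data": {
  "deltas": [
    [240, 0, 0, -0.014, 0],
    [240, -0.007, 0.0035, -0.016, 0],
    [240, -0.015, 0.008, -0.018, 0],
    [240, -0.017, 0.009, -0.04, 0],
    [240, -0.017, 0.009, -0.07, 0]
  ]
}}

```text
t: 22.32
ee_pos: [450.9, 179.2, 185.5]
orientation: [3.056, 0.723, -0.011]
ft_force: [-0.1, -0.1, -2.1]
width: 17.9
```

Emit:
{"op": "move_arm", "data": {
  "deltas": [
    [240, 0, 0, -0.02, 0],
    [240, 0, 0, -0.04, 0],
    [240, 0, 0, -0.045, 0]
  ]
}}

```text
t: 22.57
ee_pos: [454.9, 181.0, 234.9]
orientation: [-3.057, -0.723, -0.006]
ft_force: [0.4, 0.4, -3.2]
width: 17.7
```

Run:
```python
from h import *
o,p,r=state();print(p,yaw(r),o['ft_force'],o['width'],go(501.5,-293,150,1.496))
```

```text
[454.89716475 180.95655456 234.90202723] 0.46442345763738446 [ 0.36018341  0.37012966 -3.24873686] 17.683157074241443 (array([-0.1709,  0.4446,  0.0845]), np.float64(-1.032))
```

Emit:
{"op": "move_arm", "data": {
  "deltas": [
    [240, -0.007, 0.018, 0, -0.08],
    [240, -0.02, 0.052, 0.01, -0.18],
    [240, -0.034, 0.089, 0.02, -0.28],
    [240, -0.048, 0.126, 0.03, -0.38],
    [240, -0.062, 0.163, 0.035, -0.48]
  ]
}}

```text
t: 22.98
ee_pos: [469.9, 6.2, 195.5]
orientation: [-2.793, -1.436, 0.004]
ft_force: [0.4, 0.7, -1.8]
width: 17.9
```

Run:
```python
from h import *
o,p,r=state();print(p,yaw(r),o['ft_force'],o['width'],go(501.5,-293,190,1.496))
```

```text
[469.91181217   6.22288637 195.48489858] 0.9498028632975916 [ 0.44436446  0.6609029  -1.76226753] 17.88880307455633 (array([-0.225 ,  0.1998,  0.0054]), np.float64(-0.546))
```

Emit:
{"op": "move_arm", "data": {
  "deltas": [
    [240, -0.028, 0.025, 0.001, -0.1],
    [240, -0.056, 0.05, 0.001, -0.2],
    [240, -0.084, 0.075, 0.002, -0.3],
    [240, -0.112, 0.1, 0.002, -0.4],
    [240, -0.14, 0.125, 0.003, -0.5]
  ]
}}

```text
t: 23.4
ee_pos: [489.5, -180.6, 193.3]
orientation: [-2.352, -2.081, 0.001]
ft_force: [-0.3, 0.8, -1.9]
width: 18.1
```

Run:
```python
from h import *
o,p,r=state();print(p,yaw(r),o['ft_force'],o['width'],go(501.5,-293,170,1.496))
```

```text
[ 489.54755151 -180.55667991  193.28496328] 1.448630129556842 [-0.32323772  0.83297811 -1.89881296] 18.1048882066388 (array([-0.1102,  0.0256,  0.0232]), np.float64(-0.047))
```

Emit:
{"op": "move_arm", "data": {
  "deltas": [
    [240, -0.037, 0.009, 0, -0.047],
    [240, -0.074, 0.018, 0, -0.047],
    [240, -0.11, 0.026, 0.01, -0.047],
    [240, -0.11, 0.026, 0.03, -0.047],
    [240, -0.11, 0.026, 0.05, -0.047]
  ]
}}

```text
t: 23.82
ee_pos: [502.1, -293.5, 143.1]
orientation: [2.311, 2.127, 0.0]
ft_force: [-0.9, -0.4, -2.1]
width: 17.9
```

Emit:
{"op": "move_arm", "data": {
  "deltas": [
    [240, 0, 0, 0.01, 0],
    [240, 0, 0, 0.015, 0],
    [240, 0, 0, 0.015, 0]
  ]
}}

```text
t: 24.07
ee_pos: [501.6, -290.2, 127.9]
orientation: [-2.306, -2.129, 0.001]
ft_force: [0.7, 0.3, -1.8]
width: 18.0
```

Run:
```python
from h import *
o,p,r=state();print(p,yaw(r),o['ft_force'],o['width'],go(501.5,-293,77.5,1.496))
im,c=shot('wrist','w16')
cv2.imwrite('pics/c16.png',cv2.resize(im[60:300,160:460],(750,600)))
```

```text
[ 501.6194861  -290.23832083  127.88786475] 1.491370284047113 [ 0.66912717  0.27044251 -1.80088697] 17.99646059188088 (array([-0.0028,  0.0003,  0.0504]), np.float64(-0.005))
```

View pics/c16.png

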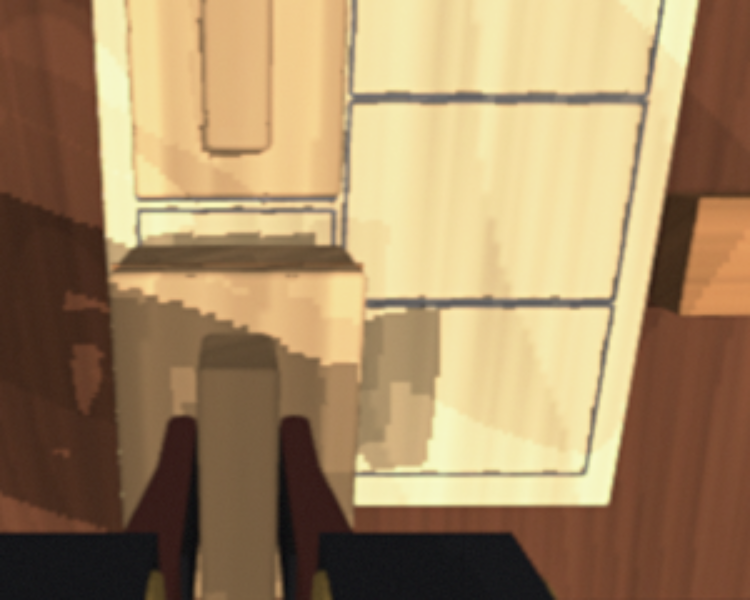

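```bash
cat >> h.py <<'E'
def held(lid,hand,bot,c,sc,off,zb=None):
    o,p,r=state(); M=r.as_matrix(); zb=p[2]-57.5 if zb is None else zb
    for n,q,z,L in (('lid',lid,zb+40,48),('hand',hand,zb+68,33),('bot',bot,zb,48)):
        if q is None: continue
        v=back(np.array(q,float)/sc+np.array(off)-.3,z,c).mean(0); d=M.T@(v-M[:,0]*L-p); print(n,'ctr rel tcp',d[:2].round(1),'world',(v-M[:,0]*L)[:2].round(1))
E
python3 - <<'E'
from h import *
c=cam('wrist')
held([(110,270),(363,270)],[(199,367),(278,367)],[(135,247),(342,247)],c,2.5,[160,60])
g=back(np.array([(138,210),(334,210)])/2.5+[160,60]-.3,20,c); print(g.round(1))
print('pair0 box near lid edge',back(np.array([(136,197),(336,197)])/2.5+[160,60]-.3,60,c).round(1),back(np.array([(347,-0)])/2.5+[160,60]-.3,60,c).round(1))
E
```

```text
lid ctr rel tcp [0.6 0.7] world [ 503.1 -290. ]
hand ctr rel tcp [0.6 1.2] world [ 503.7 -290. ]
bot ctr rel tcp [-1.   1.2] world [ 503.5 -291.6]
[[ 470.6 -236.4   20. ]
 [ 542.7 -242.1   20. ]]
pair0 box near lid edge [[ 476.6 -227.8   60. ]
 [ 538.5 -232.6   60. ]] [[ 543.7 -177.1   60. ]]
```

Emit:
{"op": "move_arm", "data": {
  "deltas": [
    [240, -0.001, -0.001, 0.015, -0.004],
    [240, -0.001, -0.001, 0.03, -0.004],
    [240, -0.001, -0.001, 0.042, -0.004],
    [240, -0.001, -0.001, 0.048, -0.004],
    [240, -0.001, -0.001, 0.051, -0.004]
  ]
}}

```text
t: 24.53
ee_pos: [501.8, -291.7, 78.2]
orientation: [-2.303, -2.136, 0.0]
ft_force: [0.0, -0.1, -1.5]
width: 17.8
```

Emit:
{"op": "move_arm", "data": {
  "deltas": [
    [240, 0, 0, 0.001, 0],
    [240, 0, 0, 0.002, 0],
    [240, 0, 0, 0.002, 0]
  ]
}}

```text
t: 24.78
ee_pos: [501.7, -291.7, 77.9]
orientation: [-2.303, -2.136, 0.0]
ft_force: [-4.4, 3.0, 6.6]
width: 17.6
```

Emit:
{"op": "move_arm", "data": {
  "deltas": [
    [150, 0, 0, 0, 0],
    [150, 0, 0, 0, 0],
    [150, 0, 0, 0, 0],
    [150, 0, 0, 0, 0],
    [150, 0, 0, -0.02, 0]
  ]
}}

```text
t: 25.2
ee_pos: [500.0, -290.9, 94.0]
orientation: [-2.3, -2.132, 0.002]
ft_force: [-0.9, -0.1, 0.7]
width: 36.1
```

Emit:
{"op": "move_arm", "data": {
  "deltas": [
    [150, 0, 0, -0.04, 0],
    [150, 0, 0, -0.08, 0],
    [150, 0, 0, -0.12, 0],
    [150, 0, 0, -0.16, 0],
    [150, 0, 0, -0.18, 0]
  ]
}}

```text
t: 25.62
ee_pos: [503.4, -293.0, 281.9]
orientation: [2.299, 2.131, 0.003]
ft_force: [0.2, 0.6, -0.2]
width: 35.8
```

Run:
```python
from h import *
o,p,r=state();print(p,yaw(r),o['ft_force'],o['width'])
im,c=shot('wrist','w17')
print([ (round(r['conf'],2),np.round(r['location'],1).tolist()) for r in place_of('wrist','box1')])
im,c=shot('top','t17')
for k in ('dial_pin0','box1'): print([ (round(r['conf'],2),np.round(r['location'],1).tolist()) for r in place_of('top',k)])
print(go(578,278.5,270,2.6))
cv2.imwrite('pics/c17.png',cv2.resize(im[110:310,50:250],(600,600),interpolation=cv2.INTER_CUBIC))
```

```text
[ 503.37333094 -292.97291895  281.92798876] 1.4950135436271483 [ 0.24600522  0.58680381 -0.21466269] 35.83109904378305
[(0.97, [512.6, -184.0, 17.0]), (0.77, [502.8, -287.3, 24.9])]
[(0.93, [494.5, 285.9, 195.8]), (0.8, [536.4, 346.3, 192.5]), (0.59, [468.1, 196.7, 51.4]), (0.48, [754.3, -279.1, 4.5])]
[(0.64, [511.5, -181.9, 24.0]), (0.53, [500.8, -292.2, 17.5])]
(array([0.5743, 0.0335, 0.0058]), np.float64(-1.105))
```

View pics/w17.png

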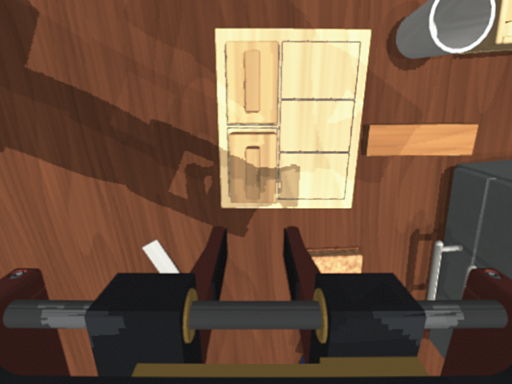

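View pics/c17.png

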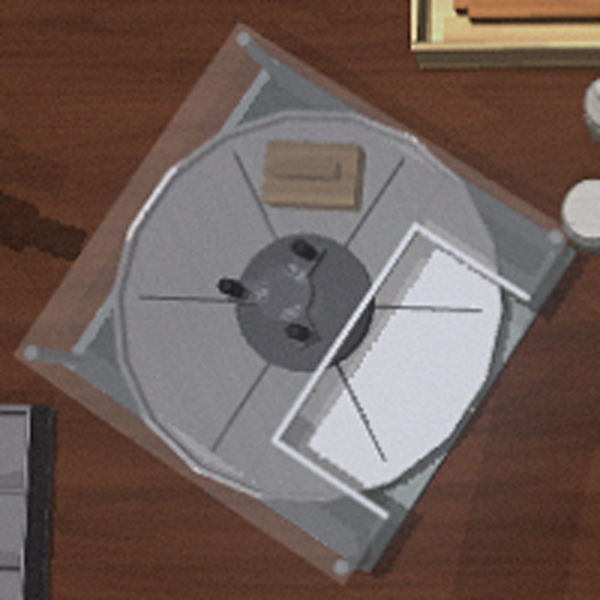

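Emit:
{"op": "move_arm", "data": {
  "deltas": [
    [100, 0.57, 0.033, 0.005, -1.1],
    [100, 0.57, 0.033, 0.005, -1.1],
    [100, 0.57, 0.033, 0.005, -1.1],
    [100, 0.57, 0.033, 0.005, -1.1],
    [100, 0.57, 0.033, 0.005, -1.1]
  ]
}}

```text
t: 26.28
ee_pos: [528.3, -83.6, 272.5]
orientation: [-1.526, -2.742, 0.002]
ft_force: [0.8, 0.6, 0.3]
width: 53.2
```

Run:
```python
from h import *
print(go(577,279,270,2.6))
```

```text
(array([0.2826, 0.2324, 0.0026]), np.float64(-0.474))
```

Emit:
{"op": "move_arm", "data": {
  "deltas": [
    [100, 0.279, 0.231, 0.003, -0.474],
    [100, 0.279, 0.231, 0.003, -0.474],
    [100, 0.279, 0.231, 0.003, -0.474],
    [100, 0.279, 0.231, 0.003, -0.474],
    [100, 0.279, 0.231, 0.003, -0.474]
  ]
}}

```text
t: 26.7
ee_pos: [557.9, 122.6, 270.7]
orientation: [-0.84, -3.024, 0.003]
ft_force: [1.7, 0.3, -0.0]
width: 53.6
```

Run:
```python
from h import *
print(go(577,279,270,2.6))
```

```text
(array([0.0643, 0.1439, 0.0005]), np.float64(-0.0))
```

Emit:
{"op": "move_arm", "data": {
  "deltas": [
    [100, 0.063, 0.142, 0, 0],
    [100, 0.063, 0.142, 0, 0],
    [100, 0.063, 0.142, 0, 0],
    [100, 0.063, 0.142, 0, 0],
    [100, 0.063, 0.142, 0, 0]
  ]
}}

```text
t: 27.12
ee_pos: [578.5, 279.7, 270.2]
orientation: [-0.842, -3.024, 0.001]
ft_force: [-0.2, -1.2, 0.4]
width: 53.4
```

Run:
```python
from h import *
print(state()[1]);shot('wrist','w18')
for r in place_of('wrist','dial_pin0'): print(round(r['conf'],2),np.round(r['location'],1))
print(state()[1],go(577,279,180,2.6))
```

```text
[578.47027164 279.70772846 270.1767583 ]
0.95 [534.  344.7 195.9]
0.91 [575.2 276.4 190.1]
[578.04858659 275.2944074  270.28780764] (array([0.0026, 0.003 , 0.0903]), np.float64(-0.004))
```

View pics/w18.png

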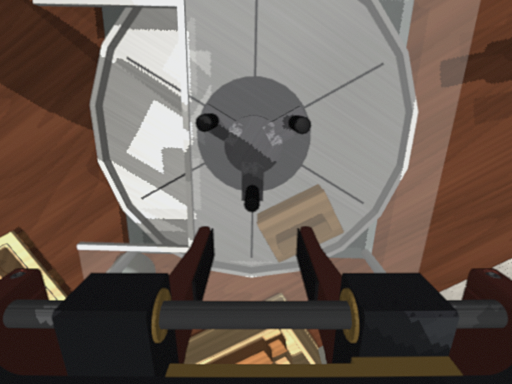

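Emit:
{"op": "move_arm", "data": {
  "deltas": [
    [100, 0.002, 0.002, 0.035, 0],
    [100, 0.002, 0.002, 0.07, 0],
    [180, 0.002, 0.002, 0.09, 0],
    [235, 0.002, 0.002, 0.09, 0],
    [235, 0.002, 0.002, 0.09, 0]
  ]
}}

```text
t: 27.63
ee_pos: [577.6, 275.6, 181.5]
orientation: [-0.851, -3.021, 0.004]
ft_force: [-0.7, -0.0, 0.2]
width: 36.6
```

Emit:
{"op": "move_arm", "data": {
  "deltas": [
    [235, 0, 0, 0, 0],
    [235, 0, 0, 0, 0],
    [235, 0, 0, 0, 0],
    [235, 0, 0, 0, 0],
    [235, 0, 0, 0, 0]
  ]
}}

```text
t: 28.05
ee_pos: [578.7, 276.1, 184.8]
orientation: [0.848, 3.024, -0.003]
ft_force: [-3.6, -7.6, 6.5]
width: 13.1
```

Emit:
{"op": "move_arm", "data": {
  "deltas": [
    [235, 0.0001, -0.0034, 0, 0.075],
    [235, 0.0005, -0.0067, 0, 0.15],
    [235, 0.0011, -0.01, 0, 0.225],
    [235, 0.002, -0.0133, 0, 0.3],
    [235, 0.0031, -0.0165, 0, 0.375]
  ]
}}

```text
t: 28.47
ee_pos: [571.6, 269.1, 184.8]
orientation: [1.4, 2.805, 0.019]
ft_force: [15.4, 14.6, -12.7]
width: 13.2
```

Emit:
{"op": "move_arm", "data": {
  "deltas": [
    [235, 0.0001, -0.0034, 0, 0.075],
    [235, 0.0005, -0.0067, 0, 0.15],
    [235, 0.0011, -0.01, 0, 0.225],
    [235, 0.002, -0.0133, 0, 0.3],
    [235, 0.0031, -0.0165, 0, 0.375]
  ]
}}

```text
t: 28.88
ee_pos: [557.3, 258.9, 184.8]
orientation: [1.897, 2.495, 0.016]
ft_force: [16.7, 1.2, -10.1]
width: 13.3
```

Emit:
{"op": "move_arm", "data": {
  "deltas": [
    [235, 0.0001, -0.0034, 0, 0.075],
    [235, 0.0005, -0.0067, 0, 0.15],
    [235, 0.0011, -0.01, 0, 0.225],
    [235, 0.002, -0.0133, 0, 0.3],
    [235, 0.0031, -0.0165, 0, 0.375]
  ]
}}

```text
t: 29.3
ee_pos: [539.2, 254.2, 184.8]
orientation: [2.33, 2.098, 0.007]
ft_force: [10.3, -13.5, -1.7]
width: 13.2
```

Run:
```python
from h import *
o,p,r=state();print(p,yaw(r),o['ft_force'],o['width'],o['qpos'])
p=p[:2]-[537.5,303]; print(np.degrees(np.arctan2(p[1],p[0])),np.hypot(*p))
```

```text
[539.19745998 254.22893423 184.77023843] 1.4660853503922846 [ 10.27082311 -13.52074391  -1.71070882] 13.204188980788283 [ 0.42313635  0.44185372  1.73812092 -0.00621095  0.95515174  0.53141311]
-88.00664495141233 48.80059658588618
```

Emit:
{"op": "move_arm", "data": {
  "deltas": [
    [235, 0.0001, -0.0034, 0, 0.075],
    [235, 0.0005, -0.0067, 0, 0.15],
    [235, 0.0011, -0.01, 0, 0.225],
    [235, 0.002, -0.0133, 0, 0.3],
    [235, 0.0031, -0.0165, 0, 0.375]
  ]
}}

```text
t: 29.72
ee_pos: [524.9, 256.3, 184.7]
orientation: [2.675, 1.625, 0.01]
ft_force: [20.7, -28.8, -2.5]
width: 12.8
```

Emit:
{"op": "move_arm", "data": {
  "deltas": [
    [235, 0.0001, -0.0034, 0, 0.075],
    [235, 0.0005, -0.0067, 0, 0.15],
    [235, 0.0011, -0.01, 0, 0.225],
    [235, 0.002, -0.0133, 0, 0.3],
    [235, 0.0031, -0.0165, 0, 0.375]
  ]
}}

```text
t: 30.13
ee_pos: [507.7, 264.2, 184.6]
orientation: [2.932, 1.097, -0.003]
ft_force: [3.2, -36.0, 13.7]
width: 12.8
```

Emit:
{"op": "move_arm", "data": {
  "deltas": [
    [235, 0.0001, -0.0034, 0, 0.075],
    [235, 0.0005, -0.0067, 0, 0.15],
    [235, 0.0011, -0.0095, 0, 0.22],
    [235, 0.0011, -0.0095, 0, 0.22]
  ]
}}

```text
t: 30.47
ee_pos: [498.1, 273.9, 184.5]
orientation: [3.039, 0.768, -0.013]
ft_force: [-10.6, -19.0, 17.1]
width: 13.4
```

Run:
```python
from h import *
o,p,r=state();print(p,yaw(r),o['ft_force'],o['width'],o['qpos'])
p=p[:2]-[537.5,303]; print(np.degrees(np.arctan2(p[1],p[0])),np.hypot(*p))
```

```text
[498.10433883 273.90730311 184.53670999] 0.49469089285849205 [-10.55249312 -18.96154333  17.08916709] 13.368394417815098 [ 0.48421668  0.41120708  1.78986815 -0.00564006  0.9499506   1.56360345]
-143.55507230473668 48.973494176592055
```

Emit:
{"op": "move_arm", "data": {
  "deltas": [
    [235, 0.0, -0.003, 0, 0.04],
    [235, 0.0, -0.003, 0, 0.04],
    [120, 0, -0.003, 0, 0.04],
    [120, 0, -0.003, 0, 0.04],
    [120, 0, -0.003, -0.01, 0.04]
  ]
}}

```text
t: 30.88
ee_pos: [498.9, 281.4, 192.7]
orientation: [3.059, 0.715, -0.002]
ft_force: [-0.5, -0.1, -0.9]
width: 30.0
```

Emit:
{"op": "move_arm", "data": {
  "deltas": [
    [120, 0, 0, -0.03, 0],
    [120, 0, 0, -0.07, 0],
    [120, 0, 0, -0.08, 0]
  ]
}}

```text
t: 31.13
ee_pos: [502.0, 283.4, 279.6]
orientation: [-3.057, -0.715, -0.014]
ft_force: [1.9, -0.5, 0.6]
width: 45.9
```

Run:
```python
from h import *
for n in ('top','side'):
  shot(n,n+'19')
  for k in ('dial_pin0','box1'): print(n,[ (round(r['conf'],2),np.round(r['location'],1).tolist()) for r in place_of(n,k)])
print(state()[1], go(462,194.5,265,0.969))
```

```text
top [(0.84, [500.0, 281.9, 197.9])]
top [(0.89, [509.4, -181.1, 25.2]), (0.89, [502.4, -294.5, 19.1]), (0.7, [473.8, 186.3, 49.3])]
side [(0.89, [498.4, 282.1, 195.1]), (0.74, [579.1, 283.1, 196.7]), (0.74, [592.9, -315.6, 18.3]), (0.56, [538.2, 348.7, 191.4])]
side [(0.97, [504.8, -293.5, 18.5]), (0.66, [472.3, 192.2, 51.2]), (0.63, [495.9, -289.6, 20.6]), (0.58, [512.2, -179.0, 21.9])]
[498.44685067 281.237402   271.42287297] (array([-0.0711,  0.0616,  0.0066]), np.float64(-0.51))
```

Pins are back at the detent positions; box C is at the front.

Emit:
{"op": "move_arm", "data": {
  "deltas": [
    [60, -0.071, 0.061, 0.006, -0.51],
    [60, -0.071, 0.061, 0.006, -0.51],
    [60, -0.071, 0.061, 0.006, -0.51],
    [60, -0.071, 0.061, 0.006, -0.51],
    [60, -0.071, 0.061, 0.006, -0.51]
  ]
}}

```text
t: 31.85
ee_pos: [461.6, 194.4, 265.6]
orientation: [-2.777, -1.468, 0.005]
ft_force: [0.3, -0.3, -0.1]
width: 66.7
```

Emit:
{"op": "move_arm", "data": {
  "deltas": [
    [60, 0, 0, 0, 0],
    [60, 0, 0, 0, 0],
    [60, 0, 0, 0, 0]
  ]
}}

```text
t: 32.1
ee_pos: [462.8, 195.9, 266.6]
orientation: [-2.781, -1.461, 0.001]
ft_force: [-0.5, -0.5, 0.1]
width: 67.5
```

Run:
```python
from h import *
print(state()[1],yaw(state()[2]))
im,c=shot('wrist','w20')
cv2.imwrite('pics/c20.png',cv2.resize(im[115:235,180:340],(800,600),interpolation=cv2.INTER_CUBIC))
```

```text
[462.77808751 195.87026805 266.55531024] 0.9671454559408786
```

View pics/c20.png

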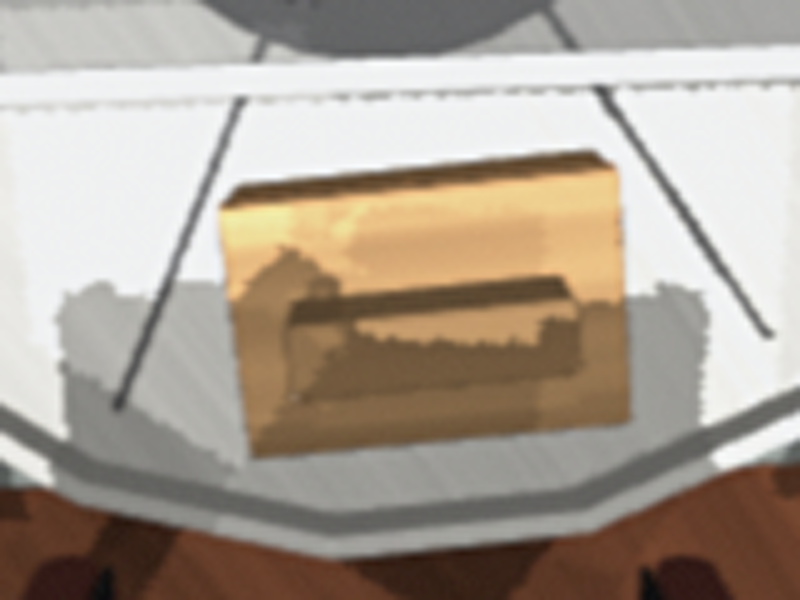

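View pics/w20.png

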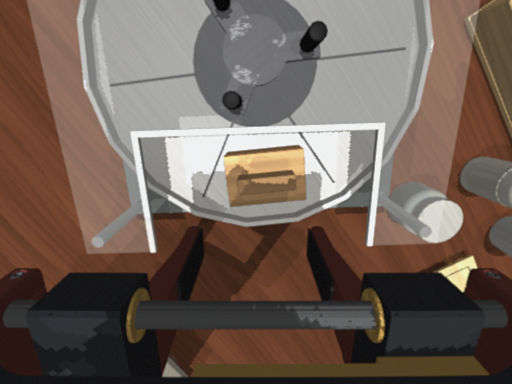

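Run:
```python
from h import *
c=cam('wrist')
box_pose([(220,210),(617,165),(630,420),(253,458)],[(288,325),(578,297),(578,373),(292,402)],50,c,[5,5],[180,115])
# pin relative
hub=np.array([537.5,303]);
```

```text
ctr [474.9 189.9] len 94.0 62.9 yaw 2.649
ctr [474.6 189.6] len 64.4 17.7 yaw 2.642
```

Emit:
{"op": "move_arm", "data": {
  "deltas": [
    [80, -0.01, 0.0146, 0, -0.6],
    [80, -0.01, 0.0146, 0, -0.6],
    [80, -0.01, 0.0146, 0.01, -0.6],
    [80, -0.01, 0.0146, 0.02, -0.6],
    [80, -0.01, 0.0146, 0.03, -0.6]
  ]
}}

```text
t: 32.57
ee_pos: [469.3, 179.3, 236.7]
orientation: [2.217, 2.225, 0.001]
ft_force: [-0.7, -0.3, 0.4]
width: 60.3
```

Emit:
{"op": "move_arm", "data": {
  "deltas": [
    [80, 0, 0, 0.01, -0.6],
    [80, 0, 0, 0.02, -0.6],
    [80, 0, 0, 0.03, -0.6],
    [80, 0, 0, 0.03, -0.6],
    [80, 0, 0, 0.03, -0.6]
  ]
}}

```text
t: 32.98
ee_pos: [468.7, 179.2, 206.1]
orientation: [-1.46, -2.78, 0.002]
ft_force: [0.6, 0.4, 0.7]
width: 60.5
```

Run:
```python
from h import *
print(state()[1],yaw(state()[2]),go(469.1,179.3,107.5,2.645))
```

```text
[468.7239245  179.18104918 206.11597571] 2.1744811313087746 (array([-0.0002,  0.0005,  0.0986]), np.float64(-0.471))
```

Emit:
{"op": "move_arm", "data": {
  "deltas": [
    [80, 0, 0, 0.01, -0.12],
    [80, 0, 0, 0.02, -0.24],
    [80, 0, 0, 0.035, -0.36],
    [80, 0, 0, 0.05, -0.471],
    [80, 0, 0, 0.07, -0.471]
  ]
}}

```text
t: 33.4
ee_pos: [469.9, 179.6, 137.0]
orientation: [0.771, 3.044, 0.002]
ft_force: [0.5, 0.7, 0.1]
width: 60.2
```

Emit:
{"op": "move_arm", "data": {
  "deltas": [
    [80, 0, 0, 0.015, 0],
    [80, 0, 0, 0.028, 0],
    [80, 0, 0, 0.028, 0],
    [80, 0, 0, 0.028, 0]
  ]
}}

```text
t: 33.73
ee_pos: [468.8, 179.1, 108.5]
orientation: [-0.78, -3.042, 0.001]
ft_force: [0.4, -0.3, -0.4]
width: 60.2
```

Run:
```python
from h import *
o,p,r=state();print(p,yaw(r),o['ft_force'],o['width'])
im,c=shot('wrist','w21')
```

```text
[468.80184027 179.10074624 108.52673449] 2.6396233362078614 [ 0.38655077 -0.28760997 -0.36424448] 60.20816141970793
```

View pics/w21.png

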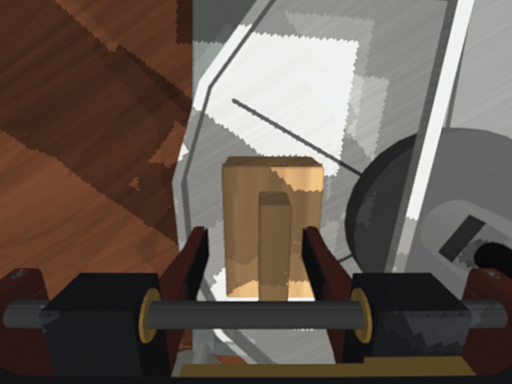

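Emit:
{"op": "move_arm", "data": {
  "deltas": [
    [240, 0, 0, 0, 0],
    [240, 0, 0, 0, 0],
    [240, 0, 0, 0, 0],
    [240, 0, 0, 0, 0],
    [240, 0, 0, 0, 0]
  ]
}}

```text
t: 34.2
ee_pos: [469.9, 179.4, 109.7]
orientation: [0.78, 3.042, 0.002]
ft_force: [1.8, 1.4, 0.5]
width: 30.4
```

Emit:
{"op": "move_arm", "data": {
  "deltas": [
    [240, 0, 0, 0, 0],
    [240, 0, 0, 0, 0],
    [240, 0, 0, 0, 0],
    [240, 0, 0, 0, 0],
    [240, 0, 0, 0, 0]
  ]
}}

```text
t: 34.62
ee_pos: [469.5, 179.2, 109.3]
orientation: [0.779, 3.043, 0.001]
ft_force: [1.8, 2.1, 4.2]
width: 17.8
```

Emit:
{"op": "move_arm", "data": {
  "deltas": [
    [240, 0, 0, -0.005, 0],
    [240, 0, 0, -0.02, 0],
    [240, 0, 0, -0.04, 0],
    [240, 0, 0, -0.07, 0],
    [240, 0, 0, -0.1, 0]
  ]
}}

```text
t: 35.03
ee_pos: [467.3, 178.1, 209.0]
orientation: [-0.779, -3.04, 0.005]
ft_force: [0.3, -0.1, -1.3]
width: 17.8
```

Run:
```python
from h import *
o,p,r=state();print(p,yaw(r),o['ft_force'],o['width'],go(597.4,-245.2,200,3.064))
im,c=shot('wrist','w22')
```

```text
[467.30125798 178.11075649 208.9504321 ] 2.6401057863417408 [ 0.30960811 -0.10918668 -1.3280185 ] 17.809170803518725 (array([-0.3176, -0.3086,  0.0092]), np.float64(-0.424))
```

View pics/w22.png

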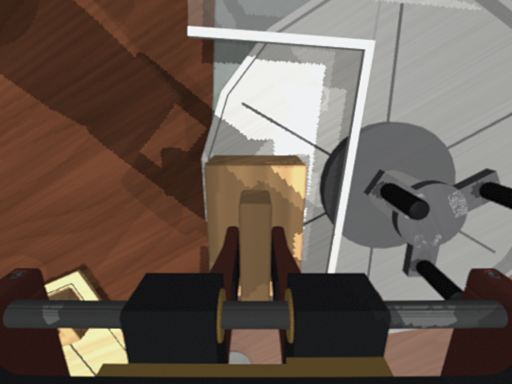

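Emit:
{"op": "move_arm", "data": {
  "deltas": [
    [240, -0.013, -0.013, -0.01, -0.04],
    [240, -0.035, -0.035, -0.01, -0.08],
    [240, -0.06, -0.06, -0.01, -0.13],
    [240, -0.086, -0.084, -0.01, -0.18],
    [240, -0.112, -0.109, -0.01, -0.23]
  ]
}}

```text
t: 35.5
ee_pos: [514.0, 28.0, 218.6]
orientation: [-0.42, -3.111, 0.001]
ft_force: [0.4, 0.1, -2.4]
width: 17.8
```

Run:
```python
from h import *
o,p,r=state();print(p,yaw(r),o['ft_force'],o['width'],go(597.4,-245.2,190,3.064))
```

```text
[514.04982012  28.01292172 218.6298856 ] 2.8733319300213735 [ 0.38353573  0.11407114 -2.41635857] 17.81032689407387 (array([-0.1528, -0.2413,  0.0286]), np.float64(-0.191))
```

Emit:
{"op": "move_arm", "data": {
  "deltas": [
    [240, -0.02, -0.031, 0.005, -0.03],
    [240, -0.04, -0.063, 0.01, -0.06],
    [240, -0.06, -0.094, 0.015, -0.1],
    [240, -0.08, -0.126, 0.02, -0.15],
    [240, -0.1, -0.157, 0.025, -0.19]
  ]
}}

```text
t: 35.92
ee_pos: [568.1, -150.4, 193.1]
orientation: [-0.124, -3.137, -0.0]
ft_force: [1.2, 0.2, -1.4]
width: 18.2
```

Run:
```python
from h import *
o,p,r=state();print(p,yaw(r),o['ft_force'],o['width'],go(597.4,-245.2,150,3.064))
```

```text
[ 568.13553624 -150.41132199  193.05223226] 3.0623128707541394 [ 1.18733505  0.16107327 -1.37308824] 18.248144202794716 (array([-0.0368, -0.0922,  0.0429]), np.float64(-0.002))
```

Emit:
{"op": "move_arm", "data": {
  "deltas": [
    [240, -0.013, -0.032, 0, 0],
    [240, -0.026, -0.065, 0, 0],
    [240, -0.037, -0.092, 0.01, 0],
    [240, -0.037, -0.092, 0.03, 0],
    [240, -0.037, -0.092, 0.043, 0]
  ]
}}

```text
t: 36.33
ee_pos: [597.2, -244.7, 148.9]
orientation: [-0.132, -3.136, -0.001]
ft_force: [0.7, 1.1, -1.5]
width: 17.7
```

Emit:
{"op": "move_arm", "data": {
  "deltas": [
    [240, 0, 0, 0.01, 0],
    [240, 0, 0, 0.02, 0],
    [240, 0, 0, 0.02, 0]
  ]
}}

```text
t: 36.58
ee_pos: [596.8, -241.6, 128.5]
orientation: [-0.126, -3.135, -0.003]
ft_force: [-0.2, -0.0, -2.0]
width: 17.4
```

Run:
```python
from h import *
o,p,r=state();print(p,yaw(r),o['ft_force'],o['width'],go(597.4,-245.2,78.5,3.064))
im,c=shot('wrist','w23')
cv2.imwrite('pics/c23.png',cv2.resize(im[60:300,110:410],(750,600)))
```

```text
[ 596.79957833 -241.63529284  128.51832877] 3.061158367799098 [-1.96221764e-01 -1.30191127e-03 -1.97141678e+00] 17.35858058515671 (array([-0.0011, -0.0036,  0.05  ]), np.float64(-0.003))
```

View pics/c23.png

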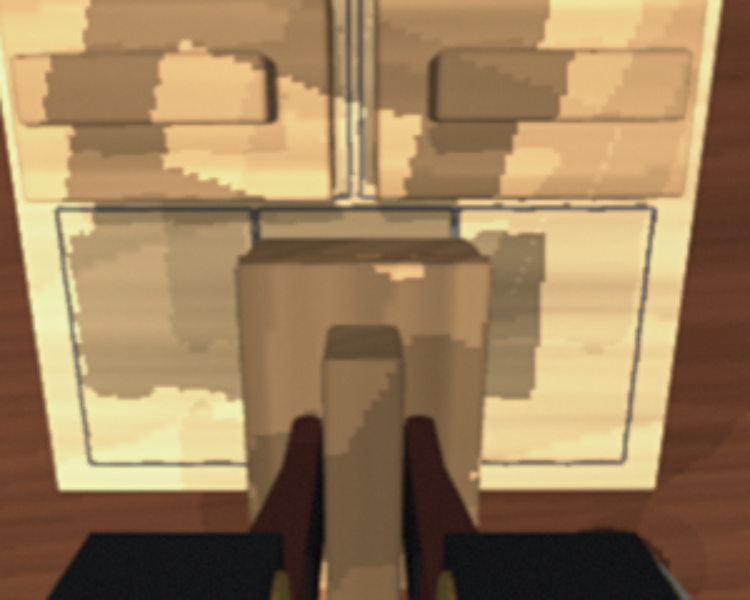

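Run:
```python
from h import *
c=cam('wrist'); o,p,r=state()
held([(237,262),(489,262)],[(322,357),(404,357)],[(258,242),(468,242)],c,2.5,[110,60],zb=p[2]-58.5)
g=back(np.array([(255,210),(456,210)])/2.5+[110,60]-.3,20,c); print(g.round(1),(g.mean(0)-52*r.as_matrix()[:,0]).round(1))
```

```text
lid ctr rel tcp [0.7 0.6] world [ 596.9 -241.2]
hand ctr rel tcp [0.8 0.6] world [ 596.8 -241.2]
bot ctr rel tcp [-1.3  0.6] world [ 598.8 -241.4]
[[ 544.6 -277.1   20. ]
 [ 550.6 -202.9   20. ]] [ 599.4 -244.2   19.9]
```

Emit:
{"op": "move_arm", "data": {
  "deltas": [
    [240, -0.001, -0.0035, 0.015, -0.003],
    [240, -0.001, -0.0035, 0.03, -0.003],
    [240, -0.001, -0.0035, 0.042, -0.003],
    [240, -0.001, -0.0035, 0.048, -0.003],
    [240, -0.001, -0.0035, 0.051, -0.003]
  ]
}}

```text
t: 37.05
ee_pos: [598.4, -246.2, 79.2]
orientation: [-0.123, -3.137, -0.002]
ft_force: [-10.2, 4.6, 24.9]
width: 17.8
```

Emit:
{"op": "move_arm", "data": {
  "deltas": [
    [240, 0, 0, 0.0005, 0],
    [240, 0, 0, 0.001, 0],
    [240, 0, 0, 0.001, 0]
  ]
}}

```text
t: 37.3
ee_pos: [599.6, -246.9, 79.3]
orientation: [0.123, 3.138, -0.001]
ft_force: [-0.2, 0.8, -1.9]
width: 18.0
```

Run:
```python
from h import *
o,p,r=state();print(p,yaw(r),o['ft_force'],o['width'])
im,c=shot('wrist','w24')
cv2.imwrite('pics/c24.png',cv2.resize(im[60:300,110:410],(750,600)))
```

```text
[ 599.60897012 -246.91907569   79.34681394] 3.0632133852871197 [-0.21489203  0.76786568 -1.9159556 ] 18.04442292753108
```

View pics/c24.png

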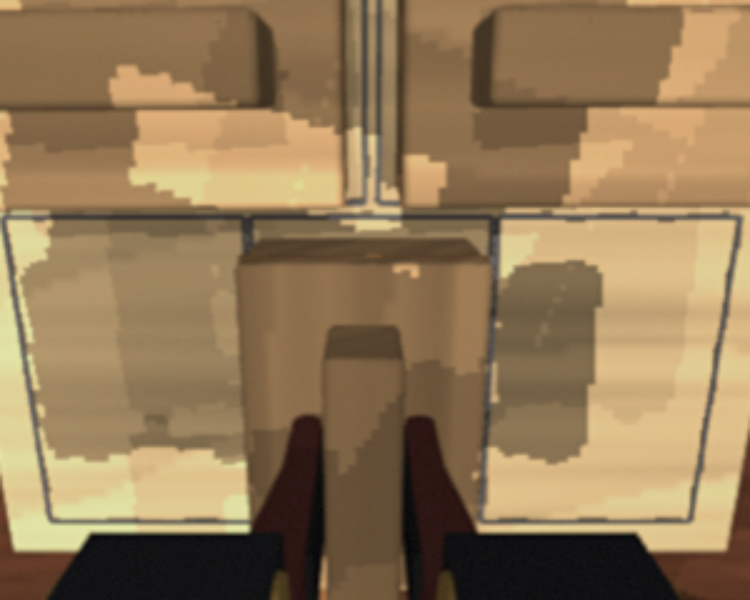

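Emit:
{"op": "move_arm", "data": {
  "deltas": [
    [240, 0.0025, 0.001, -0.001, 0],
    [240, 0.0025, 0.001, -0.001, 0],
    [240, 0.0025, 0.001, 0.0, 0],
    [240, 0.0025, 0.001, 0.001, 0],
    [240, 0.0025, 0.001, 0.0015, 0]
  ]
}}

```text
t: 37.77
ee_pos: [596.9, -245.7, 79.3]
orientation: [0.123, 3.139, -0.0]
ft_force: [-7.2, 2.1, 17.2]
width: 17.7
```

Emit:
{"op": "move_arm", "data": {
  "deltas": [
    [240, 0, 0, 0.0, 0],
    [240, 0, 0, 0.0005, 0]
  ]
}}

```text
t: 37.93
ee_pos: [596.9, -245.6, 79.2]
orientation: [0.123, 3.139, -0.0]
ft_force: [-8.3, 4.1, 21.6]
width: 17.7
```

Run:
```python
from h import *
o,p,r=state();print(p,yaw(r),o['ft_force'],o['width'])
im,c=shot('wrist','w25')
cv2.imwrite('pics/c25.png',cv2.resize(im[60:300,110:410],(750,600)))
```

```text
[ 596.91037141 -245.64756461   79.24774762] 3.063121607567571 [-8.3451077   4.08235104 21.58034225] 17.734325933758907
```

View pics/c25.png

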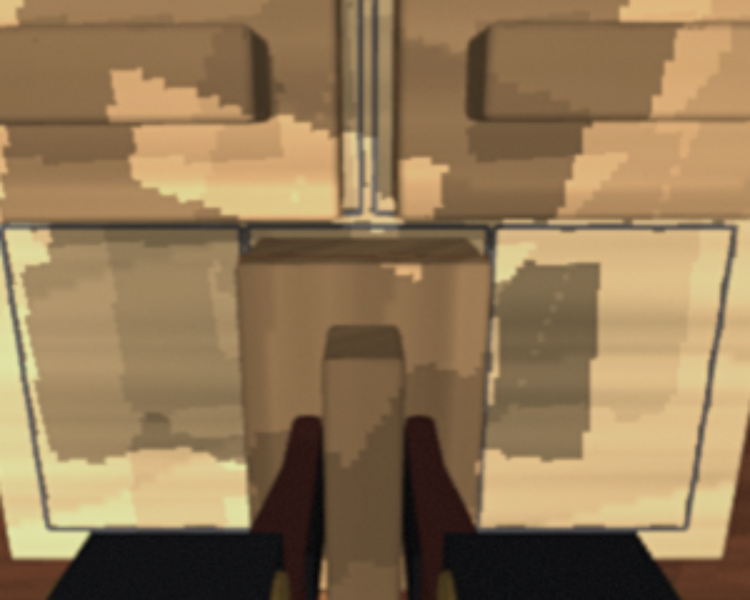

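Emit:
{"op": "move_arm", "data": {
  "deltas": [
    [240, 0, 0, -0.001, 0],
    [150, 0, 0, -0.001, 0],
    [150, 0, 0, -0.001, 0],
    [150, 0, 0, -0.001, 0],
    [150, 0, 0, -0.001, 0]
  ]
}}

```text
t: 38.4
ee_pos: [596.9, -245.6, 77.8]
orientation: [-0.123, -3.139, -0.0]
ft_force: [-0.1, 0.1, 0.9]
width: 35.7
```

Emit:
{"op": "move_arm", "data": {
  "deltas": [
    [150, 0, 0, -0.02, 0],
    [150, 0, 0, -0.06, 0],
    [150, 0, 0, -0.1, 0],
    [150, 0, 0, -0.14, 0],
    [150, 0, 0, -0.18, 0]
  ]
}}

```text
t: 38.82
ee_pos: [596.5, -245.5, 259.5]
orientation: [-0.123, -3.139, -0.0]
ft_force: [0.5, -1.4, -0.1]
width: 36.3
```

Emit:
{"op": "move_arm", "data": {
  "deltas": [
    [150, 0.1, -0.05, -0.05, 0],
    [150, 0.1, -0.05, -0.05, 0],
    [150, 0.1, -0.05, -0.05, 0],
    [150, 0.1, -0.05, -0.05, 0],
    [150, 0.1, -0.05, -0.05, 0]
  ]
}}

```text
t: 39.23
ee_pos: [492.5, -288.5, 309.3]
orientation: [0.127, 3.137, -0.002]
ft_force: [0.2, 0.5, 0.6]
width: 36.2
```

Run:
```python
from h import *
o,p,r=state();print(p,yaw(r),o['ft_force'],o['width'])
for n in ('wrist','side','top'):
  im,c=shot(n,n+'26')
  for k in ('dial_pin0','box1'): print(n,k,[ (round(r['conf'],2),np.round(r['location'],1).tolist()) for r in place_of(n,k)])
```

```text
[ 492.46420021 -288.49552918  309.33399071] 3.060736754456785 [0.2423626  0.45423832 0.57482404] 36.2255087924394
wrist dial_pin0 []
wrist box1 [(0.84, [503.3, -290.4, 24.7]), (0.66, [511.8, -181.6, 18.0]), (0.62, [596.0, -246.7, 19.9])]
side dial_pin0 [(0.96, [497.6, 278.8, 192.3]), (0.7, [577.1, 284.4, 195.2]), (0.6, [538.8, 348.1, 193.4])]
side box1 [(0.94, [594.3, -244.4, 20.2]), (0.77, [512.8, -179.1, 24.2])]
top dial_pin0 [(0.94, [500.6, 282.5, 194.5]), (0.65, [534.3, 351.7, 193.6]), (0.27, [737.3, -134.7, 0.1])]
top box1 [(0.74, [508.8, -181.7, 23.3]), (0.5, [503.5, -294.3, 22.0])]
```

View pics/wrist26.png

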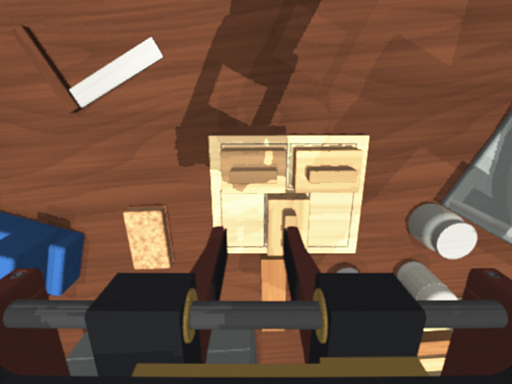

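View pics/side26.png

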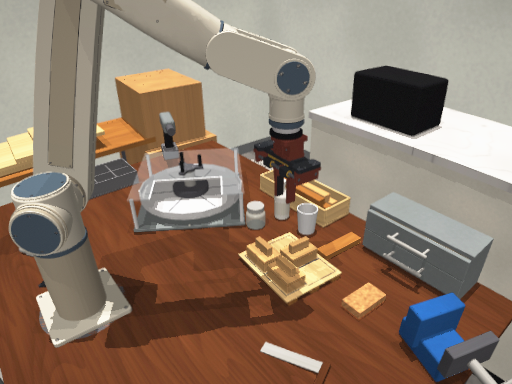

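View pics/top26.png

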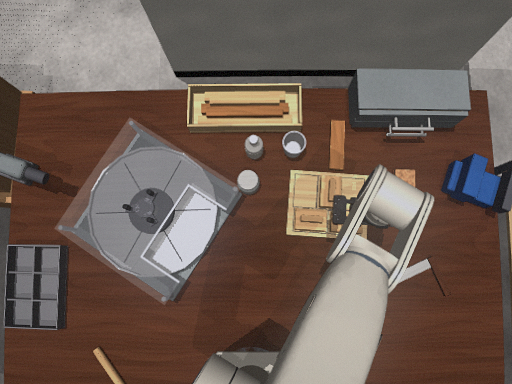

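Run:
```python
import cv2
im=cv2.imread('pics/wrist26.png'); cv2.imwrite('pics/c26.png',cv2.resize(im[125:265,195:380],(793,600),interpolation=cv2.INTER_CUBIC))
```

```text
(no output)
```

View pics/c26.png

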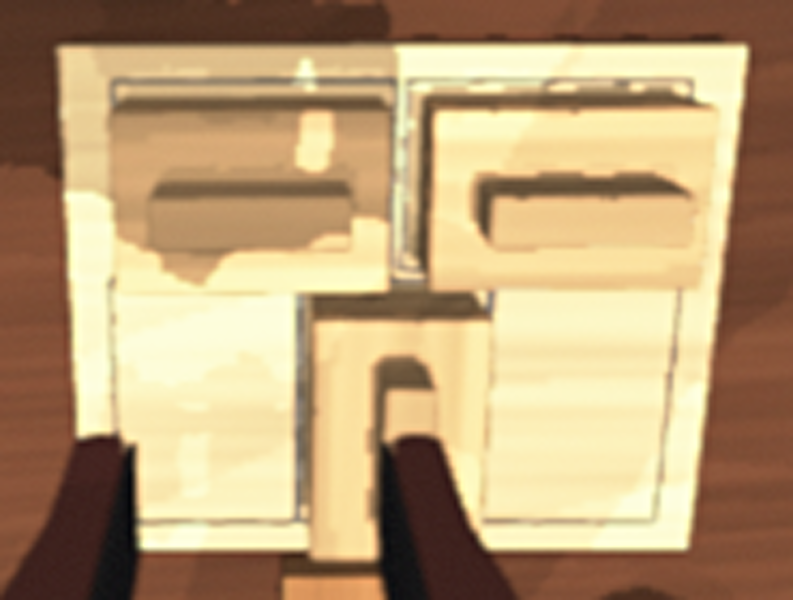

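Run:
```python
from h import *
c=cam('wrist'); s=[793/185,600/140]; off=[195,125]
print('pair1');box_pose([(112,108),(392,107),(388,291),(117,293)],[(150,198),(352,194),(350,247),(153,250)],20,c,s,off)
print('pair0');box_pose([(433,107),(716,105),(702,286),(433,291)],[(490,197),(693,194),(692,245),(493,248)],20,c,s,off)
print('three1 lid far edge');p=back(np.array([(315,318),(489,315)])/s+off-.4,60,c);print(p.round(1)); d=np.array([.997,-.077,0]);print((p.mean(0)+48*d).round(1))
o,p,r=state();print(p,o['qvel'],o['ft_force'])
```

```text
pair1
ctr [ 501.7 -289.3] len 93.9 64.3 yaw 1.499
ctr [ 501.9 -289.5] len 63.5 17.2 yaw 1.512
pair0
ctr [ 509.1 -180.8] len 94.2 63.6 yaw 1.508
ctr [ 509.9 -181.1] len 64.1 16.8 yaw 1.51
three1 lid far edge
[[ 545.  -270.6   60. ]
 [ 548.6 -209.5   60. ]]
[ 594.6 -243.7   60. ]
[ 493.58613171 -287.19642153  307.33752266] [-0.00335799 -0.00577103 -0.00109829  0.00070465  0.00079936  0.00134242] [-0.25778671 -0.44445187  0.18565065]
```

Run:
```python
from workcell import *
print(close_job())
```

```text
the job is handed in; nothing more can be done
None
```

The job is handed in at about 40 s, with all three boxes on the slab and the rotary table empty. Only three boxes were on the table. I turned it by its pins to stations 1, 2 and 4, lifted each box out at the cut-out, and placed them at pair0, pair1 and three1.

**Last checks**
- **Positions:** From the last wrist image, each box lies within about 4 mm of its place's centre (limit 12 mm). The two pair boxes are within about 0.02 rad of square (limit 0.12); for three1 I measured only position there, and it looked square in the image.
- **Flatness:** All three look flat in the pictures.
- **Table:** The side and top cameras put the pins back at the same angles as at the start, so the table is clicked in at a station.
- **Bystanders:** They look unmoved in the pictures. I did not re-measure their positions at the end.
- **Arm:** It was at rest well above the slab, with almost no force on the tool.

**Things that went differently**
- **Box angles:** The first and third boxes stood about crosswise to radial, and the second was turned about 30° from it. I measured each one before gripping.
- **First grip:** I began lifting before the fingers had closed, so the handle was held only near its top. I set that box back down and gripped it again.
- **Measurement spread:** The different camera estimates disagreed by 3 to 5 mm.

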